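# Hang the drip tray below the hanger on the drying rail

## Robot

A 6-joint arm with a two-finger parallel gripper is mounted at the origin on a cart in front of the work surface, level with it; the furniture and walls round the work are solid. World frame = base frame: x ahead of the robot, y to its left, z up, the work surface at z = 0. Lengths are in mm, angles in rad, forces in N, time in s.
With the tool pointing down it reaches from about 375 to 750 mm from the base axis. Payload 9 kg.
Tool frame: the origin (TCP) lies at the very end of the fingers, on their centre line; the grasp point (between the pads) lies 19 mm behind it; z points along the fingers, x is the direction in which the jaws open and shut, and the axes are right-handed (so a half turn about z gives the same grasp; the last joint's range is limited). The gripper opens to 85 mm and grips with 20 to 120 N. Pads are 22 mm wide; open, the fingers measure 114 mm over their backs; the gripper's body (76 mm by 85 mm) begins 54 mm behind the grasp point. The pads swing forward as they close: fully open they stand 13 mm farther back than shut.
Start: joints at [-0.218, 0.104, 0.097, 1.564, 0, 1.353], TCP at [600.031, 0.003, 231.331] pointing down, gripper open.
Joint ranges: [-2.99, 2.99], [-0.84, 1.86], [-1.1, 1.16], [-1.84, 2.11], [-1.51, 1.56], [-3.14, 3.14]. Speed limits (rad/s): [2.22, 2.22, 2.57, 3.14, 3.14, 3.14].

## Interface

Orientations are given as a unit quaternion [x, y, z, w].
In Python, from cell import state, snapshot, calibration, sign_off, spot_in, place_of gives the robot as it stands.
- The arm moves only by the tool carry_out, never from a script. Its argument "deltas" is a list of rows, each a list of 3 entries, a list of its own where there are three numbers: the finger opening in mm, from 0 to 85.4, then the shift along the tool's x, y, z in mm, then the turn, a rotation vector about the tool's x, y, z in degrees. In form: [[jaw, [x, y, z], [wx, wy, wz]], ...]. A call has 1 to 10 rows; each row shifts and turns the pose as measured when the row begins, along the tool's axes as they then stand; what a row does not reach is not made up. A row lasts 1/10 s, in which the tool goes at most 50 mm and 8.59 degrees, less where a joint would pass 70% of its speed; a pose out of reach is approached as far as the arm can. A call with a gripper value outside its range is refused whole. The fingers move at their own pace and stop on an object; "newtons" is the grip in N (left out, the last holds). Time passes only in rows, so rows that do not move let the fingers close. It gives the time, the measured TCP pose, the force and the opening at its end, in the units of the state.
- state(): the state, without advancing time (a new reading comes with each control period).
- snapshot(name): name is "scene" or "side" or "wrist"; returns (picture, depth): 400x640x3 uint8, blue, green, red; 400x640 float32, mm along the optical axis (not along the pixel's ray), 0 where there is no reading.
- calibration(name): a dict with "vfov" (degrees; the focal length in pixels is half the picture's height over the tangent of half this angle, whatever the lens; pixels are square), "cx", "cy" (the principal point, pixels), "R" (3x3) and "t" (3): a world point X has camera coordinates R X + t. Camera axes: x right, y down, z forward; pixel columns grow to the right and rows downward; lengths in mm; the calibration is good to about 2 mm. A picture is of the moment at which its call begins: read the wrist's pose just before it. calibration takes no time and is no camera call; for the wrist camera it gives the pose at the moment of the call.
- sign_off(): hands the job in, once; it reports no verdict.
Trained networks look in the newest picture that a camera, given by its name, has taken for a name from the list of things; names that differ only in an ending like _2 or _b are one class to them, and where a whole thing is asked for, a point or a joint stands for the part that bears it (a point fixed in the world has none). Each returns a list of dicts, best first, with "conf" (0 to 1); they miss things now and then, are a little off and sometimes report something else, mostly with a low value. They report only what shows in the picture. A call takes as long as a camera call.
- spot_in(camera, target): "bbox" ([left, top, right, bottom] in pixels, round what is visible of it).
- place_of(camera, target): "point" ([column, row] in pixels: a listed point, or the origin of a listed thing).
The state is a dict: "time": time; "qpos": joint angles; "joint_vel": joint speeds; "effort": joint torques, N m; "ee_pos": TCP position; "tool_rot": TCP orientation; "ft_force": force on the tool from outside, world axes, zero at the start; "moment": the same for the moment, N m; "opening": finger opening in mm.
Only numpy, scipy, OpenCV 4.12 (cv2) and the standard library are available. Lean on these libraries where they do the work, as an engineer would, in place of code of your own. Each camera call takes 0.05 s, during which the arm holds its last target. There are 200 camera calls.

## Task

Hang the rinsed drip tray up to dry: first hook the wire hanger over the drying rail, let go so that it hangs there by itself, then hook the tray into the bottom of the hanger's wire loop so that the two hang freely one below the other, clear of the bench. Leave the tape roll, brush, mallet and marker where they lie.

Things in the scene. Friction and masses are not known exactly. Their poses are not given: they have to be found in the camera images.
- rail: The drying rail, fixed to the bench: a round steel bar, 12 mm thick, along its own y at a height of 320 mm, between two 18 mm posts at y = -150 and +150 mm on foot plates of 60 x 50 mm (26 mm high at most). Origin on the bench midway between the posts; z up; its -x side faces the robot, roughly.
- rail_mid (a point): Middle of the rail's bar, on the bar's centre line; axes as the rail's.
- hanger: The hanger, 60 x 108 x 169 mm, 0.1 to 0.16 kg, bare steel: a flat strap hook above, an 8 mm wire loop below, in its plane x = 0. It stands on two wire skids at y = -50 and +50 mm (x = -28 to +32 mm). Origin on the bench at its middle, z up. Hanging, it leans a few degrees at most.
- hanger_grip (a point): Good place to grip the hanger: middle of its upright strap, at x = -22, z = 108 mm in the hanger. The strap is 24 mm wide (along y), 5 mm thick, upright from z = 85 to 155 mm; gripping no higher than this leaves the hook's mouth free for the rail. Axes as the hanger's.
- hanger_seat (a point): Point in the hanger's hook (x = 0, z = 157 mm in the hanger) that comes onto the rail bar's centre line. The strap is bent over towards +x into a shallow roof (top at z = 169 mm, ridge at x = 0) with a lip down at x = +22 mm that ends at z = 146 mm. The mouth opens downward, 39 mm wide inside (x = -19 to +19 mm).
- hanger_bar (a point): Middle of the bottom bar of the hanger's loop, on the wire's centre line (x = 0, z = 16 mm in the hanger); axes as the hanger's. The bar is level from y = -18 to +18 mm and rises from there to z = 28 mm at y = -50 and +50 mm. The loop is clear for 45 mm above the bar at its middle.
- tray: The drip tray, 90 x 120 x 131 mm, 0.13 to 0.21 kg, bare metal: an open tray with walls 20 mm high (x = -40 to +50 mm), and a flat strap rising from its floor to a hook. It stands on the bench. Origin under the tray, z up. Hanging, it leans a few degrees at most.
- tray_grip (a point): Good place to grip the tray: its upright strap, at x = -22, z = 72 mm in the tray. The strap is 24 mm wide (along y), 5 mm thick, upright from the floor to z = 118 mm; gripping no higher than this leaves the hook's mouth free. Axes as the tray's.
- tray_seat (a point): Point in the tray's hook (x = 0, z = 121.5 mm in the tray) that comes onto the centre line of the loop's bottom bar. The hook is like the hanger's, bent over towards +x: roof top at z = 131 mm, lip at x = +22 mm ending at z = 108 mm, mouth open downward, 39 mm wide inside (x = -19 to +19 mm).
- tape_roll: Roll of masking tape, 96 mm across, 25 mm high, lying on the bench; origin under its centre. A bystander.
- brush: Flat paint brush, 42 x 214 x 22 mm, lying along its own y; origin under its middle. A bystander.
- rubber_mallet: Rubber mallet, 70 x 269 x 48 mm, lying along its own y, head at -y; origin under its middle. A bystander.
- marker: Black marker, 16 x 140 x 18 mm, lying along its own y; origin under its middle. A bystander.

How it is judged (in metres and radians):
On the way:
1. the hanger hangs by itself from the rail, let go and at rest, with the tray not yet on it (x of hanger_seat in the frame of rail_mid between -0.014 and 0.014 m and z of hanger_seat in the frame of rail_mid between -0.006 and 0.008 m and y of hanger_seat in the frame of rail_mid between -0.13 and 0.13 m and angle between hanger's own z axis and vertical below 0.25 rad and linear speed of hanger below 0.05 m/s and contact force between hanger and rail above 0.4 N and contact force between hanger and the fingers below 0.1 N and contact force between tray and hanger below 0.1 N), for 0.2 s.
At the end, for the whole second after the job is handed in: Hanger hooked on the rail (seat within 14 mm across, -6 to +8 mm in height, 130 mm of the middle); tray hooked on the loop's bottom bar (16 mm across, 30 along, -8 to +14 in height); both upright within 0.25 rad, under 0.05 m/s, let go; tray off the rail, 30 mm above the bench (x of hanger_seat in the frame of rail_mid between -0.014 and 0.014 m and z of hanger_seat in the frame of rail_mid between -0.006 and 0.008 m and y of hanger_seat in the frame of rail_mid between -0.13 and 0.13 m and angle between each of hanger, tray's own z axis and vertical below 0.25 rad and linear speed of each of hanger, tray below 0.05 m/s and contact force between hanger and rail above 0.4 N and contact force between each of hanger, tray and the fingers below 0.1 N and x of tray_seat in the frame of hanger_bar between -0.016 and 0.016 m and y of tray_seat in the frame of hanger_bar between -0.03 and 0.03 m and z of tray_seat in the frame of hanger_bar between -0.008 and 0.014 m and contact force between tray and hanger above 0.5 N and height (world z) of tray above 0.03 m and contact force between tray and rail below 0.1 N); the robot touches nothing.
It fails at once if the roll of masking tape is moved by more than 30 mm (distance of tape_roll from where it was at the start of the episode above 0.03 m).
It fails at once if the flat brush is moved by more than 30 mm (distance of brush from where it was at the start of the episode above 0.03 m).
It fails at once if the mallet is moved by more than 30 mm (distance of rubber_mallet from where it was at the start of the episode above 0.03 m).
It fails at once if the marker is moved by more than 30 mm (distance of marker from where it was at the start of the episode above 0.03 m).
It also fails if it takes over 58 s, if anything falls off the work surface, if the arm or the gripper's body presses on something with over 40 N, if the wrist force passes 120 N, or if a joint passes its speed limit or range.

## Working session

There is one attempt and no reset: what is moved stays moved. The work goes in short steps, Python scripts to look and compute and a tool call to move; the robot and the scene stay as the last step left them, time stands still between calls to the robot, and variables do not carry over. Pictures are saved under pics/ and viewed, about 8 in all and at most 12, crops included, and the job is handed in when it is done.

Besides the shell and the picture viewer there is one more tool, called after "Call:" in YAML: its name, and indented under it one key for each argument. carry_out: Moves the arm, as the interface text tells. Its arguments: {"type":"object","properties":{"deltas":{"type":"array"},"newtons":{"type":"number"}},"required":["deltas"]}

```bash
ls; mkdir -p pics; cat > h.py <<'E'
import numpy as np, cv2
from cell import *
from scipy.spatial.transform import Rotation as Ro
def cam(n):
    c=calibration(n); f=200/np.tan(np.radians(c['vfov'])/2); return f,c['cx'],c['cy'],np.array(c['R']),np.array(c['t'])
def unproj(k,u,v,d):
    f,cx,cy,R,t=k
    p=np.stack([(u-cx)/f*d,(v-cy)/f*d,d*np.ones_like(np.asarray(u,float))],-1)
    return (p-t)@R
def proj(k,X):
    f,cx,cy,R,t=k; p=np.asarray(X)@R.T+t; return np.stack([f*p[...,0]/p[...,2]+cx,f*p[...,1]/p[...,2]+cy],-1)
def cloud(k,D):
    v,u=np.mgrid[0:400,0:640]; P=unproj(k,u.ravel(),v.ravel(),D.ravel()[:,]) if False else None
    f,cx,cy,R,t=k; p=np.stack([(u-cx)/f*D,(v-cy)/f*D,D],-1); return (p-t)@R
E
python3 - <<'E'
from h import *
print(state())
for n in('scene','side'):
    im,D=snapshot(n);k=cam(n);print(n,k)
    np.savez('pics/%s0.npz'%n,im=im,D=D)
    cv2.imwrite('pics/%s0.png'%n,im)
    P=cloud(k,D)
    for t in ['rail_mid','hanger','hanger_grip','hanger_seat','hanger_bar','tray','tray_grip','tray_seat','tape_roll','brush','rubber_mallet','marker']:
        r=place_of(n,t)
        if r:
            u,v=map(int,r[0]['point']); 
            print(t,round(r[0]['conf'],2),u,v,P[min(v,399),min(u,639)].round(), D[min(v,399),min(u,639)])
a=cv2.imread('pics/scene0.png');b=cv2.imread('pics/side0.png')
cv2.imwrite('pics/both.png',np.vstack([a,b])[:, :] if 0 else cv2.resize(np.vstack([a,b]),(480,600)))
E
```

```text
pics
{'time': 0.0, 'qpos': array([-2.17675772e-01,  1.04723815e-01,  9.64752670e-02,  1.56390370e+00,
       -2.83193202e-05,  1.35312291e+00]), 'joint_vel': array([-5.46178455e-04, -9.53177804e-05,  8.05887800e-04, -6.79430969e-04,
       -1.12641300e-03,  8.18424149e-04]), 'effort': array([ 7.03431251e-04, -5.56934094e+01,  5.03644359e+01,  1.70058967e-02,
       -2.22691165e-04, -8.28643181e-07]), 'ee_pos': array([5.99664665e+02, 8.94439959e-02, 2.30511275e+02]), 'tool_rot': array([ 9.99999770e-01, -1.16942896e-06, -6.65018225e-04, -1.32586195e-04]), 'ft_force': array([-0.25632337, -0.64153283,  1.31180117]), 'moment': array([-0.04527766,  0.00140526,  0.02745632]), 'opening': 85.6408177317835}
scene (np.float64(423.65886607584474), 319.6810740999798, 204.5188207197899, array([[ 0.82624397, -0.56329982, -0.00377129],
       [-0.41558777, -0.60503425, -0.67913206],
       [ 0.38027321,  0.56269607, -0.73400642]]), array([-377.16086818,  389.16269473,  974.42127148]))
rail_mid 0.81 397 152 [892. 199.  97.] 1354.3229
hanger 0.63 374 318 [ 496. -181.   18.] 1047.6447
hanger_grip 0.79 
[... 673 characters left out ...]
26151931,  0.84032734, -0.47482376]]), array([-457.44209046,  280.49672003, 1114.56220253]))
rail_mid 0.85 390 155 [679.  -2. 322.] 1138.1527
hanger 0.58 346 312 [ 497. -184.   -1.] 1090.3296
hanger_grip 0.95 336 278 [ 473. -175.  104.] 1041.9231
hanger_seat 0.93 346 257 [ 494. -180.  164.] 1014.50885
hanger_bar 0.96 347 305 [ 500. -182.   19.] 1082.8671
tray 0.76 303 243 [475. 128.   5.] 1343.6138
tray_grip 0.72 295 222 [453. 129.  84.] 1301.2686
tray_seat 0.63 301 209 [472. 129. 125.] 1287.4269
tape_roll 0.66 306 269 [442. -21.  24.] 1201.5012
brush 0.52 288 211 [474. 309.  17.] 1490.1842
rubber_mallet 0.75 284 306 [ 349. -152.   32.] 1063.3867
marker 0.68 264 241 [365. 182.   1.] 1362.155
```

View pics/both.png

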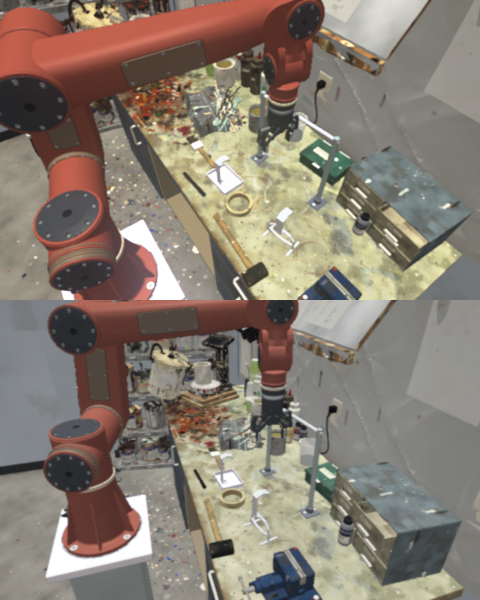

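```bash
python3 - <<'E'
import numpy as np
from h import *
# orientations from depth clouds
C=[]
for n in('scene','side'):
    z=np.load('pics/%s0.npz'%n); P=cloud(cam(n),z['D']).reshape(-1,3); P=P[(z['D'].ravel()>0)]
    def box(c,r,z0,z1): 
        m=(np.hypot(P[:,0]-c[0],P[:,1]-c[1])<r)&(P[:,2]>z0)&(P[:,2]<z1); return P[m]
    def ax(Q,s):
        if len(Q)<10: print(n,s,len(Q)); return
        c=np.median(Q,0); w,v=np.linalg.eigh(np.cov((Q-c)[:,:2].T)); d=v[:,1]*np.sign(v[1,1])
        print(n,s,len(Q),c.round(1),'axis',d.round(3),'deg',np.degrees(np.arctan2(d[1],d[0])).round(1),'sd',np.sqrt(w).round(1), np.percentile((Q-c)[:,:2]@d,[2,98]).round(1))
    ax(box((678,0),220,305,335),'rail')
    ax(box((496,-180),45,160,175),'hroof'); ax(box((496,-180),70,90,140),'hstrap'); ax(box((496,-180),90,5,25),'hlow')
    ax(box((475,130),45,122,138),'troof'); ax(box((475,130),45,40,105),'tstrap'); ax(box((475,130),90,6,30),'ttray')
E
```

```text
scene rail 926 [661.2 -15.3 322.8] axis [-0.453  0.892] deg 116.9 sd [53.5 83.2] [-134.1  157.8]
scene hroof 181 [ 494.3 -178.6  164.1] axis [0.974 0.225] deg 13.0 sd [ 7.2 12.4] [-19.1  24. ]
scene hstrap 107 [ 474.2 -184.   116.5] axis [-0.228  0.974] deg 103.2 sd [0.9 7.2] [-10.6  12.1]
scene hlow 211 [ 496.7 -185.    13.2] axis [-0.283  0.959] deg 106.5 sd [14.  39.4] [-46.6  59.8]
scene troof 109 [472.8 140.2 126.4] axis [0.991 0.136] deg 7.8 sd [ 7.3 12.2] [-19.1  24.5]
scene tstrap 87 [451.9 135.7  73.2] axis [-0.136  0.991] deg 97.8 sd [1.3 7.7] [-9.3 15.4]
scene ttray 545 [469.8 112.6  16.4] axis [0.055 0.998] deg 86.9 sd [31.  54.3] [-67.7  99.9]
side rail 794 [629.9 -13.6 321.4] axis [-0.794  0.608] deg 142.5 sd [31.4 70.8] [-140.3   90.4]
side hroof 131 [ 494.3 -180.6  163.7] axis [0.977 0.214] deg 12.4 sd [ 7.5 11.9] [-18.2  24.1]
side hstrap 110 [ 474.9 -187.4  116.5] axis [-0.301  0.954] deg 107.5 sd [1.3 7.2] [-8.6 13.2]
side hlow 203 [ 497.  -187.8   10. ] axis [-0.262  0.965] deg 105.2 sd [14.1 41.3] [-45.   61.4]
side troof 64 [472.3 138.1 125.7] axis [0.962 0.273] deg 15.8 sd [ 8.  11.7] [-18.3  23.5]
side tstrap 68 [451.9 132.4  73.8] axis [-0.169  0.986] deg 99.7 sd [1.3 7.6] [-7.2 16.8]
side ttray 475 [473.5  88.6  15.1] axis [0.085 0.996] deg 85.1 sd [30.1 56.4] [-44.3 117.3]
```

The scene view shows the hanger (about 372,300 in scene pixels) and the tray (296,240), both yawed slightly. The mallet lies in front of the hanger, and the rail runs behind the gripper. Next I need the rail line and the arm's link geometry, to choose a tool tilt it can reach.

```bash
python3 - <<'E'
from h import *
for n in('scene','side'):
    z=np.load('pics/%s0.npz'%n); k=cam(n); G=cloud(k,z['D']); D=z['D']; P=G.reshape(-1,3)[D.ravel()>0]
    # posts: points z 60..290 near, cluster via histogram
    m=(P[:,2]>60)&(P[:,2]<280)&(P[:,0]>620)&(P[:,0]<760)&(abs(P[:,1])<200); Q=P[m]
    for s in(-1,1):
        q=Q[Q[:,1]*s>90]; print(n,'post',s,len(q),np.median(q,0).round(1) if len(q) else '', q[:,:2].std(0).round(1) if len(q) else '')
    m=(P[:,2]>314)&(P[:,2]<332)&(P[:,0]>640)&(P[:,0]<720)&(abs(P[:,1])<155); q=P[m]
    if len(q)>5:
        vx,vy,x0,y0=cv2.fitLine(q[:,:2].astype(np.float32),cv2.DIST_HUBER,0,0.01,0.01).ravel()
        r=(q[:,:2]-[x0,y0])@[-vy,vx]; q=q[abs(r)<8]
        vx,vy,x0,y0=cv2.fitLine(q[:,:2].astype(np.float32),cv2.DIST_HUBER,0,0.01,0.01).ravel()
        print(n,'rail',len(q),(vx/vy).round(4),'x at y=0',(x0-vx/vy*y0).round(1),'yrange',q[:,1].min().round(),q[:,1].max().round(),'ztop',np.percentile(q[:,2],95).round(1))
    pts={'scene':[(62,228),(12,82),(282,18),(268,68)],'side':[(73,163),(75,28),(240,12),(275,8)]}[n]
    for u,v in pts:
        u=int(u*4/3);v=int(v*4/3);print(n,(u,v),G[v,u].round())
    # feet z 5..26 around posts
for n in('scene','side'):
    print(n,[proj(cam(n),p).round() for p in [(678,-150,300),(678,150,300)]])
E
```

```text
scene post -1 449 [ 697.9 -141.2  183.3] [3.5 4.5]
scene post 1 217 [657.1 154.2 226.1] [4.4 3.7]
scene rail 397 -0.1404 x at y=0 681.1 yrange -148.0 155.0 ztop 330.7
scene (82, 304) [-18. -32. 381.]
scene (16, 109) [ 42.  40. 682.]
scene (376, 24) [541. -36. 686.]
scene (357, 90) [553.  13. 540.]
side post -1 541 [ 699.9 -143.2  176.5] [4.5 3.6]
side post 1 270 [659.3 154.1 145.1] [5.  3.6]
side rail 261 -0.1331 x at y=0 681.7 yrange -150.0 68.0 ztop 329.8
side (97, 217) [  -5. -116.  329.]
side (100, 37) [ 53.  34. 640.]
side (320, 16) [482. -26. 667.]
side (366, 10) [573. -50. 678.]
scene [array([441., 202.]), array([357., 132.])]
side [array([417., 188.]), array([366., 142.])]
```

```bash
cat >> h.py <<'E'
def tcp(seat_xy,yaw,lx,z,t,back=0,ly=0):
    """TCP pose gripping at body-frame (lx,ly), world height z, tool tilted t deg; body yaw deg"""
    c,s=np.cos(np.radians(yaw)),np.sin(np.radians(yaw)); hx=np.array([c,s,0]);hy=np.array([-s,c,0]);t=np.radians(t)
    zt=np.sin(t)*hx-np.array([0,0,np.cos(t)]); R=np.stack([hy,np.cross(zt,hy),zt],1)
    return np.array([*seat_xy,0])+lx*hx+ly*hy+[0,0,z]+(19-back)*zt, R
def plan(p,R,n=None,jaw=60):
    st=state(); p0=st['ee_pos'];R0=Ro.from_quat(st['tool_rot']);rv=(R0.inv()*Ro.from_matrix(R)).as_rotvec()
    a=np.degrees(np.linalg.norm(rv)); d=np.linalg.norm(p-p0); n=n or int(max(np.ceil(a/8.2),np.ceil(d/40),1))
    print('t',round(st['time'],2),'dist',d.round(1),'ang',a.round(1),'rows',n,'q',st['qpos'].round(2),'F',st['ft_force'].round(1),'op',round(st['opening'],1),'p',p0.round(1))
    T=lambda s:(p0+(p-p0)*s, R0*Ro.from_rotvec(rv*s)); rows=[]
    for i in range(n):
        pa,Ra=T(i/n);pb,Rb=T((i+1)/n)
        rows.append([jaw,Ra.inv().apply(pb-pa).round(1).tolist(),np.degrees((Ra.inv()*Rb).as_rotvec()).round(1).tolist()])
    print(str(rows).replace(' ',''))
E
python3 - <<'E'
from h import *
p,R=tcp((495,-179.5),14,-23,124,25,back=90); print(p); plan(p,R)
E
```

```text
[ 443.56860508 -192.32328698  188.34785288]
t 1.3 dist 251.6 ang 106.1 rows 13 q [-0.22  0.1   0.1   1.56 -0.    1.35] F [ 0.1 -0.1 -0.3] op 85.4 p [600.   -0.  231.3]
[[60,[-12.0,14.8,3.3],[-1.4,1.7,-7.9]],[60,[-14.0,12.9,3.2],[-1.4,1.7,-7.9]],[60,[-15.8,10.8,3.1],[-1.4,1.7,-7.9]],[60,[-17.2,8.5,2.8],[-1.4,1.7,-7.9]],[60,[-18.3,6.0,2.4],[-1.4,1.7,-7.9]],[60,[-19.0,3.4,2.0],[-1.4,1.7,-7.9]],[60,[-19.3,0.7,1.4],[-1.4,1.7,-7.9]],[60,[-19.2,-2.0,0.8],[-1.4,1.7,-7.9]],[60,[-18.8,-4.6,0.2],[-1.4,1.7,-7.9]],[60,[-18.0,-7.1,-0.5],[-1.4,1.7,-7.9]],[60,[-16.8,-9.5,-1.2],[-1.4,1.7,-7.9]],[60,[-15.3,-11.7,-2.0],[-1.4,1.7,-7.9]],[60,[-13.5,-13.6,-2.7],[-1.4,1.7,-7.9]]]
```

Call:
carry_out:
  deltas:
    - [60,[-12,15,3],[-1.4,1.7,-7.9]]
    - [60,[-14,13,3],[-1.4,1.7,-7.9]]
    - [60,[-16,11,3],[-1.4,1.7,-7.9]]
    - [60,[-17,8.5,3],[-1.4,1.7,-7.9]]
    - [60,[-18,6,2],[-1.4,1.7,-7.9]]
    - [60,[-19,3.4,2],[-1.4,1.7,-7.9]]
    - [60,[-19,0.7,1],[-1.4,1.7,-7.9]]
    - [60,[-19,-2,1],[-1.4,1.7,-7.9]]
    - [60,[-19,-4.6,0],[-1.4,1.7,-7.9]]
    - [60,[-18,-7,0],[-1.4,1.7,-7.9]]

```text
time: 2.3
ee_pos: [482.1, -154.0, 199.0]
tool_rot: [0.734, 0.654, 0.139, 0.118]
ft_force: [0.3, -0.3, -0.2]
opening: 59.9
```

```bash
python3 - <<'E'
from h import *
p,R=tcp((495,-179.5),14,-23,124,25,back=90); plan(p,R)
E
```

```text
t 2.3 dist 55.4 ang 20.6 rows 3 q [-0.72 -0.65 -0.64  1.31  0.25 -0.57] F [ 0.3 -0.3 -0.2] op 59.9 p [ 482.1 -154.   199. ]
[[60,[-14.2,-11.7,-1.4],[-1.2,1.7,-6.5]],[60,[-12.8,-13.2,-2.1],[-1.2,1.7,-6.5]],[60,[-11.1,-14.5,-2.7],[-1.2,1.7,-6.5]]]
```

Call:
carry_out:
  deltas:
    - [60,[-14,-12,-1],[-1.2,1.7,-6.5]]
    - [60,[-13,-13,-2],[-1.2,1.7,-6.5]]
    - [60,[-11,-14,-3],[-1.2,1.7,-6.5]]
    - [60,[0,0,0],[0,0,0]]

```text
time: 2.7
ee_pos: [441.4, -195.5, 188.3]
tool_rot: [0.595, 0.774, 0.171, 0.137]
ft_force: [0.1, -0.5, 0.2]
opening: 59.9
```

```bash
python3 - <<'E'
from h import *
p,R=tcp((495,-179.5),14,-23,124,25,back=90); plan(p,R)
im,D=snapshot('wrist'); k=cam('wrist'); cv2.imwrite('pics/w1.png',im); P=cloud(k,D)
for t in ['hanger_grip','hanger_seat','hanger_bar']:
    r=place_of('wrist',t)
    if r: u,v=map(int,r[0]['point']); print(t,r[0]['conf'],u,v,P[min(v,399),min(u,639)].round(1))
Q=P.reshape(-1,3)[D.ravel()>0]
def ax(Q,s):
    c=Q.mean(0); print(s,len(Q),c.round(1),cv2.minAreaRect(Q[:,:2].astype(np.float32)))
m=(np.hypot(Q[:,0]-495,Q[:,1]+180)<45)
ax(Q[m&(Q[:,2]>158)&(Q[:,2]<173)],'roof')
ax(Q[m&(Q[:,2]>95)&(Q[:,2]<140)],'strap')
E
```

```text
t 2.7 dist 3.9 ang 1.0 rows 1 q [-0.96 -0.67 -0.68  1.39  0.41 -1.19] F [ 0.1 -0.5  0.2] op 59.9 p [ 441.4 -195.5  188.3]
[[60,[2.5,2.7,1.2],[0.3,0.2,0.9]]]
hanger_grip 0.58 326 206 [ 473.9 -182.   110.8]
hanger_seat 0.9 324 270 [ 485.  -180.8  164.6]
hanger_bar 0.81 322 162 [ 494.8 -179.9   16.5]
roof 1351 [ 489.2 -179.5  163.9] ((497.2872314453125, -177.2985076904297), (50.177581787109375, 23.830284118652344), 13.23654556274414)
strap 1184 [ 474.2 -182.6  119.2] ((474.2037048339844, -182.5211639404297), (3.0719797611236572, 23.959678649902344), 11.374650955200195)
```

View pics/w1.png

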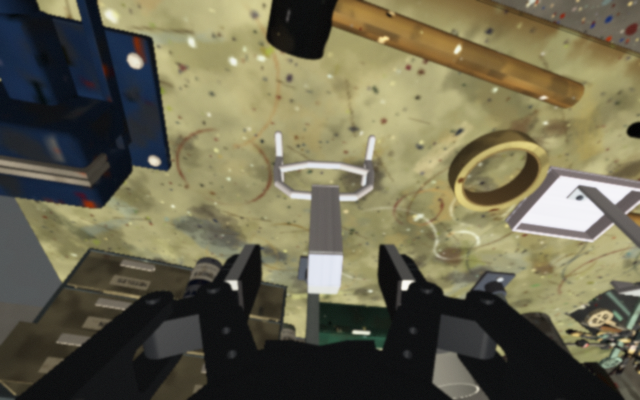

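The wrist view shows the hanger strap centred between the fingers (col 324, row 240). The strap and roof fits agree: seat at (497.5, -177.4), yaw 12.5°.

```bash
python3 - <<'E'
from h import *
p,R=tcp((497.5,-177.4),12.5,-22.5,124,25); plan(p,R,n=4)
E
```

```text
t 2.9 dist 92.7 ang 2.2 rows 4 q [-0.96 -0.67 -0.68  1.39  0.41 -1.18] F [-0.5 -0.5  0.4] op 60.0 p [ 443.1 -193.4  189.3]
[[60,[0.7,0.7,23.2],[0.1,-0.1,0.5]],[60,[0.8,0.8,23.2],[0.1,-0.1,0.5]],[60,[0.8,0.8,23.2],[0.1,-0.1,0.5]],[60,[0.9,0.8,23.1],[0.1,-0.1,0.5]]]
```

Call:
carry_out:
  deltas:
    - [60,[0.8,0.8,23],[0.1,-0.1,0.5]]
    - [60,[0.8,0.8,23],[0.1,-0.1,0.5]]
    - [60,[0.8,0.8,23],[0.1,-0.1,0.5]]
    - [60,[0.8,0.8,23],[0.1,-0.1,0.5]]
    - [60,[0,0,0],[0,0,0]]
    - [15,[0,0,0],[0,0,0]]
    - [15,[0,0,0],[0,0,0]]
    - [15,[0,0,0],[0,0,0]]
    - [15,[0,0,0],[0,0,0]]
    - [15,[0,0,0],[0,0,0]]
  newtons: 70

```text
time: 3.9
ee_pos: [488.7, -176.6, 111.8]
tool_rot: [0.61, 0.762, 0.168, 0.137]
ft_force: [-0.1, -0.2, -1.5]
opening: 22.5
```

```bash
python3 - <<'E'
from h import *
p,R=tcp((497.5,-177.4),12.5,-22.5,124,25); plan(p,R)
print(p)
E
```

```text
t 3.9 dist 8.4 ang 0.3 rows 1 q [-0.83 -0.59 -0.77  1.15  0.37 -1.  ] F [-0.1 -0.2 -1.5] op 22.5 p [ 488.7 -176.6  111.8]
[[60,[-2.7,-7.7,2.0],[0.0,0.2,0.2]]]
[ 483.37274975 -180.53193598  106.78015205]
```

Call:
carry_out:
  deltas:
    - [15,[0,-4,-9],[0,0,0]]
    - [15,[0,-8,-18],[0,0,0]]
    - [15,[0,-13,-27],[0,0,0]]
    - [15,[0,-13,-27],[0,0,0]]
    - [15,[0,-13,-27],[0,0,0]]
    - [15,[0,-13,-27],[0,0,0]]
    - [15,[0,-6,-13],[0,0,0]]
    - [15,[0,0,0],[0,0,0]]

```text
time: 4.7
ee_pos: [357.8, -204.0, 223.1]
tool_rot: [0.61, 0.762, 0.167, 0.138]
ft_force: [0.5, -0.3, -2.2]
opening: 22.6
```

```bash
python3 - <<'E'
from h import *
st=state(); print(st['ee_pos'],st['opening'],st['ft_force'],st['qpos'].round(2))
R=Ro.from_quat(st['tool_rot']); 
# predicted hanger pose
T0p=np.array([488.7,-176.6,111.8]);T0=Ro.from_quat([.61,.762,.168,.137])
c,s=np.cos(np.radians(12.5)),np.sin(np.radians(12.5));H0=Ro.from_euler('z',12.5,degrees=True);h0=np.array([497.5,-177.4,0])
rp=T0.inv().apply(h0-T0p); rR=T0.inv()*H0
h=st['ee_pos']+R.apply(rp); H=R*rR
print('pred seat',(h+H.apply([0,0,157])).round(1),'pred bar',(h+H.apply([0,0,16])).round(1),H.as_euler('zyx',degrees=True).round(1))
k=cam('wrist');im,D=snapshot('wrist');P=cloud(k,D).reshape(-1,3);P=P[D.ravel()>0]
L=H.inv().apply(P-h)
m=(abs(L[:,0])<40)&(abs(L[:,1])<30)&(L[:,2]>158-8)&(L[:,2]<180);q=L[m]
print('roof local',len(q),q.min(0).round(1),q.max(0).round(1),cv2.minAreaRect(q[:,:2].astype(np.float32)))
m=(abs(L[:,0]+24)<10)&(abs(L[:,1])<14)&(L[:,2]>85)&(L[:,2]<150);q=L[m]
print('strap local',len(q)); 
if len(q)>20:
    A=np.c_[q[:,1:],np.ones(len(q))];print('x=a y+b z+c',np.linalg.lstsq(A,q[:,0],rcond=None)[0].round(3),np.median(q,0))
for n in ('scene','side'):
    _,D=snapshot(n);
    P=cloud(cam(n),D)
    for t in ['hanger_seat','hanger_bar']:
        r=place_of(n,t)
        if r: u,v=map(int,r[0]['point']); print(n,t,round(r[0]['conf'],2),P[min(v,399),min(u,639)].round(1))
E
```

```text
[ 357.81269672 -204.00629543  223.10011316] 22.574252244877577 [ 0.51389423 -0.33670236 -2.16201431] [-1.19 -0.84 -0.71  1.62  0.43 -1.39]
pred seat [ 366.6 -204.7  268.3] pred bar [ 366.6 -205.1  127.3] [12.5  0.  -0.2]
roof local 3049 [-40. -30. 150.] [-16.   30.  167.3] ((-27.980859756469727, -0.0041656494140625), (59.984256744384766, 24.004772186279297), 89.9850845336914)
strap local 6021
x=a y+b z+c [ 8.300e-02 -1.300e-02 -2.341e+01] [-24.52471539   1.17664647 127.30516134]
scene hanger_seat 0.64 [ 369.  -201.4  278.9]
side hanger_seat 0.61 [ 363.3 -203.8  276.8]
side hanger_bar 0.94 [ 364.8 -205.4  129.7]
```

```bash
cat >> h.py <<'E'
T0p=np.array([488.7,-176.6,111.8]);T0=Ro.from_quat([.61,.762,.168,.137])
def rel(h0,yaw,Tp=T0p,T=T0):
    H0=Ro.from_euler('z',yaw,degrees=True); return T.inv().apply(np.array(h0)-Tp), T.inv()*H0
def tool_for(h,yaw,r):
    H=Ro.from_euler('z',yaw,degrees=True); T=H*r[1].inv(); return np.array(h)-T.apply(r[0]), T.as_matrix()
E
python3 - <<'E'
from h import *
st=state();R=Ro.from_quat(st['tool_rot']);r=rel((497.5,-177.4,0),12.5)
h=st['ee_pos']+R.apply(r[0]); H=R*r[1]
k=cam('wrist');im,D=snapshot('wrist');P=cloud(k,D).reshape(-1,3);P=P[D.ravel()>0]
L=H.inv().apply(P-h)
for z0,z1 in((88,108),(108,128),(128,150)):
    m=(abs(L[:,0]+24)<8)&(abs(L[:,1])<9)&(L[:,2]>z0)&(L[:,2]<z1);q=L[m]
    if len(q)>20: print(z0,len(q),np.linalg.lstsq(np.c_[q[:,1:],np.ones(len(q))],q[:,0],rcond=None)[0].round(3),np.median(q,0).round(1))
m=(abs(L[:,0])<15)&(abs(L[:,1])<20)&(L[:,2]>150)&(L[:,2]<180);q=L[m];print(len(q),q[:,1].min() if len(q) else'',q[:,1].max() if len(q) else '')
m=(abs(L[:,0])<15)&(abs(L[:,1])<70)&(L[:,2]>5)&(L[:,2]<40);q=L[m]
if len(q): print('loop',len(q),q.mean(0).round(1),np.polyfit(q[:,1],q[:,0],1).round(3))
p,Rm=tool_for((685,-19,365-157),7.8,r);print(p); plan(p,Rm,jaw=15)
E
```

```text
88 889 [ 2.300e-02  1.000e-03 -2.466e+01] [-24.6   0.1  98.6]
108 1235 [ 2.3000e-02 -1.0000e-03 -2.4434e+01] [-24.5  -0.  118.9]
128 1948 [ 5.900e-02  8.000e-03 -2.568e+01] [-24.5  -0.3 140. ]
0  
loop 2059 [-3.1  1.8 21.9] [ 0.018 -3.122]
[676.2951418  -17.48163121 319.8       ]
t 5.1 dist 380.2 ang 4.9 rows 10 q [-1.18 -0.84 -0.72  1.61  0.43 -1.39] F [ 0.7  0.8 -0.9] op 22.5 p [ 359.  -202.3  221.3]
[[15,[11.0,35.9,5.8],[-0.0,-0.2,0.4]],[15,[11.3,35.9,5.8],[-0.0,-0.2,0.4]],[15,[11.6,35.8,5.7],[-0.0,-0.2,0.4]],[15,[11.8,35.7,5.7],[-0.0,-0.2,0.4]],[15,[12.1,35.6,5.7],[-0.0,-0.2,0.4]],[15,[12.4,35.5,5.6],[-0.0,-0.2,0.4]],[15,[12.7,35.4,5.6],[-0.0,-0.2,0.4]],[15,[13.0,35.3,5.5],[-0.0,-0.2,0.4]],[15,[13.3,35.2,5.5],[-0.0,-0.2,0.4]],[15,[13.6,35.1,5.4],[-0.0,-0.2,0.4]]]
```

```bash
python3 - <<'E'
from h import *
r=rel((497.5,-177.4,0),11.5)
p,Rm=tool_for((625,-40,368-157),7.8,r); plan(p,Rm,jaw=15,n=9)
E
```

```text
t 5.1 dist 321.4 ang 3.9 rows 9 q [-1.18 -0.84 -0.72  1.61  0.43 -1.39] F [ 0.7  0.8 -0.9] op 22.5 p [ 359.  -202.3  221.3]
[[15,[11.4,33.7,3.2],[-0.0,-0.2,0.4]],[15,[11.6,33.6,3.2],[-0.0,-0.2,0.4]],[15,[11.8,33.5,3.1],[-0.0,-0.2,0.4]],[15,[12.1,33.5,3.1],[-0.0,-0.2,0.4]],[15,[12.3,33.4,3.1],[-0.0,-0.2,0.4]],[15,[12.6,33.3,3.0],[-0.0,-0.2,0.4]],[15,[12.8,33.2,3.0],[-0.0,-0.2,0.4]],[15,[13.0,33.1,3.0],[-0.0,-0.2,0.4]],[15,[13.3,33.0,2.9],[-0.0,-0.2,0.4]]]
```

Call:
carry_out:
  deltas:
    - [15,[6,17,1.5],[0,-0.2,0.4]]
    - [15,[11,33,3],[0,-0.2,0.4]]
    - [15,[12,33,3],[0,-0.2,0.4]]
    - [15,[12,33,3],[0,-0.2,0.4]]
    - [15,[12,33,3],[0,-0.2,0.4]]
    - [15,[12,33,3],[0,-0.2,0.4]]
    - [15,[13,33,3],[0,-0.2,0.4]]
    - [15,[13,33,3],[0,-0.2,0.4]]
    - [15,[13,33,3],[0,-0.2,0.4]]
    - [15,[7,17,1.5],[0,0,0]]

```text
time: 6.1
ee_pos: [625.3, -28.5, 321.5]
tool_rot: [0.636, 0.741, 0.163, 0.141]
ft_force: [0.8, -0.7, -1.6]
opening: 22.9
```

```bash
python3 - <<'E'
from h import *
r=rel((497.5,-177.4,0),11.5)
st=state();R=Ro.from_quat(st['tool_rot']);h=st['ee_pos']+R.apply(r[0]);H=R*r[1];print('seat',(h+H.apply([0,0,157])).round(1),H.as_euler('zyx',degrees=True).round(1),st['qpos'].round(2))
ims=[]
for n in ('scene','side'):
    im,D=snapshot(n);ims.append(im);P=cloud(cam(n),D).reshape(-1,3);P=P[D.ravel()>0]
    q=P[(P[:,2]>312)&(P[:,2]<331)&(P[:,0]>655)&(P[:,0]<705)&(P[:,1]<140)&(P[:,1]>-130)]
    for i in range(3):
        vx,vy,x0,y0=cv2.fitLine(q[:,:2].astype(np.float32),cv2.DIST_HUBER,0,0.01,0.01).ravel(); rr=(q[:,:2]-[x0,y0])@[vy,-vx]; q=q[abs(rr)<9]
    print(n,len(q),(vx/vy).round(4),'x0',(x0-vx/vy*y0).round(1),q[:,1].min().round(),q[:,1].max().round(),'z',np.percentile(q[:,2],[5,50,95]).round(1), 'cam', (-cam(n)[3].T@cam(n)[4]).round())
    L=H.inv().apply(P-h); m=(abs(L[:,0])<15)&(abs(L[:,1])<18)&(L[:,2]>150)&(L[:,2]<180);print('roof',m.sum(),np.median(L[m],0).round(1))
c=np.hstack([ims[0][60:360,240:540],ims[1][60:360,240:540]]);cv2.imwrite('pics/c2.png',cv2.resize(c,(800,400)))
for n in ('scene',):
  pass
p,Rm=tool_for((685,-19,368-157),7.8,r); plan(p,Rm,jaw=15)
E
```

```text
seat [634.1 -30.  366.6] [7.6 0.1 0.1] [-0.36 -0.33 -0.21  1.3   0.21 -0.47]
scene 260 -0.1391 x0 681.7 -130.0 3.0 z [317.9 323.6 326.5] cam [ 103. -525.  978.]
roof 29 [  7.8  -4.2 166.7]
side 222 -0.1388 x0 681.4 -130.0 42.0 z [316.2 322.5 325.8] cam [ 186. -947.  773.]
roof 13 [  9.8  -9.2 167. ]
t 6.2 dist 52.6 ang 0.2 rows 2 q [-0.36 -0.33 -0.21  1.3   0.21 -0.47] F [-0.3 -0.2 -0.7] op 22.8 p [624.9 -28.7 321.2]
[[15,[1.6,24.1,10.3],[-0.1,-0.0,-0.1]],[15,[1.5,24.1,10.3],[-0.1,-0.0,-0.1]]]
```

View pics/c2.png

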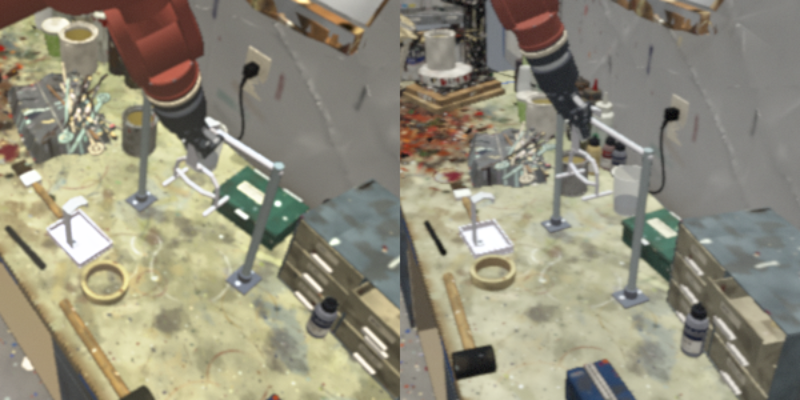

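The hanger is held level just short of the rail, in both views, and the rail line fits agree. I'll move it over the bar and lower it.

Call:
carry_out:
  deltas:
    - [15,[1.5,24,10],[0,0,0]]
    - [15,[1.5,24,10],[0,0,0]]
    - [15,[0,1,0],[0,0,0]]
    - [15,[0,0,0],[0,0,0]]

```text
time: 6.6
ee_pos: [676.2, -16.2, 321.4]
tool_rot: [0.635, 0.742, 0.163, 0.139]
ft_force: [-0.8, 0.5, -0.4]
opening: 22.6
```

```bash
python3 - <<'E'
from h import *
r=rel((497.5,-177.4,0),11.5)
st=state();R=Ro.from_quat(st['tool_rot']);h=st['ee_pos']+R.apply(r[0]);H=R*r[1];print('seat',(h+H.apply([0,0,157])).round(1),H.as_euler('zyx',degrees=True).round(1))
k=cam('wrist');im,D=snapshot('wrist');cv2.imwrite('pics/w3.png',im)
P=cloud(k,D).reshape(-1,3);P=P[D.ravel()>0]
q=P[(P[:,2]>312)&(P[:,2]<331)&(P[:,0]>655)&(P[:,0]<715)&(abs(P[:,1])<140)&(abs(P[:,1]+19)>60)];print(len(q))
if len(q)>30:
    print(np.polyfit(q[:,1],q[:,0],1))
p,Rm=tool_for((686,-22,320-157),7.8,r); plan(p,Rm,jaw=15,n=5)
E
```

```text
seat [685.2 -17.7 366.5] [7.8 0.4 0.2]
6933
[-1.35995933e-01  6.80872335e+02]
t 6.65 dist 46.8 ang 0.4 rows 5 q [-0.3  -0.18 -0.09  1.27  0.19 -0.42] F [-0.6  0.1 -0.9] op 22.5 p [676.1 -16.3 321.4]
[[15,[-0.9,-3.8,8.5],[-0.1,-0.0,-0.0]],[15,[-0.9,-3.8,8.5],[-0.1,-0.0,-0.0]],[15,[-0.9,-3.8,8.5],[-0.1,-0.0,-0.0]],[15,[-0.9,-3.8,8.5],[-0.1,-0.0,-0.0]],[15,[-0.9,-3.8,8.5],[-0.1,-0.0,-0.0]]]
```

Call:
carry_out:
  deltas:
    - [15,[0,-4,8.5],[0,0,0]]
    - [15,[0,-4,8.5],[0,0,0]]
    - [15,[0,-4,8.5],[0,0,0]]
    - [15,[0,-4,8.5],[0,0,0]]
    - [15,[0,-2.5,5],[0,0,0]]
    - [15,[0,0,0],[0,0,0]]

```text
time: 7.25
ee_pos: [675.4, -17.2, 321.6]
tool_rot: [0.63, 0.739, 0.175, 0.161]
ft_force: [0.3, 0.4, -1.0]
opening: 22.6
```

```bash
python3 - <<'E'
from h import *
st=state()
for k,v in st.items(): print(k,np.round(v,3))
im,D=snapshot('side');im2,_=snapshot('scene');cv2.imwrite('pics/c4.png',np.hstack([cv2.resize(im[100:260,300:500],None,fx=2,fy=2),cv2.resize(im2[100:260,300:500],None,fx=2,fy=2)]))
st=state();R=Ro.from_quat(st['tool_rot']);print(R.as_matrix().round(3))
E
```

```text
time 7.25
qpos [-0.307 -0.248 -0.162  1.213  0.193 -0.423]
joint_vel [-0.008 -0.054  0.004  0.021  0.002 -0.005]
effort [ 4.0200e-01 -4.4017e+01  5.7147e+01 -5.1580e+00  7.8600e-01  2.3000e-02]
ee_pos [675.408 -17.239 321.611]
tool_rot [0.63  0.739 0.175 0.161]
ft_force [ 0.274  0.445 -1.039]
moment [-0.058  0.603  0.034]
opening 22.565
[[-0.155  0.875  0.459]
 [ 0.988  0.145  0.056]
 [-0.018  0.462 -0.887]]
```

View pics/c4.png

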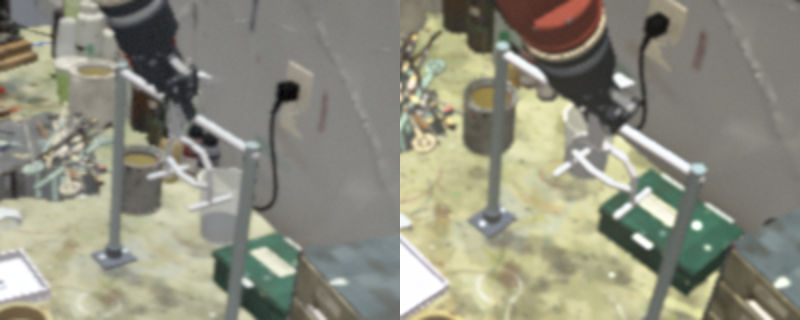

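The finger tips landed on the bar: in this grip they reach to about hanger x=+1. So I'll back off 13 mm, level the hanger, lower it past the tips, and only then move forward.

```bash
python3 - <<'E'
from h import *
r=rel((497.5,-177.4,0),11.5)
u=np.array([.99,.136])
for off,z in((-13,370),(-13,346),(-13,338),(0,322)):
    s=np.array([686,-22])+off*u; p,Rm=tool_for((*s,z-157),7.8,r); print(off,z,p.round(1))
    if z==370: plan(p,Rm,jaw=15,n=2)
E
```

```text
-13 370 [664.4 -22.4 324.8]
t 7.35 dist 13.1 ang 2.6 rows 2 q [-0.31 -0.25 -0.16  1.21  0.19 -0.42] F [-1.4  0.2 -1.6] op 22.7 p [675.8 -17.4 320.8]
[[15,[-1.6,-4.4,-4.5],[1.2,0.4,0.2]],[15,[-1.6,-4.5,-4.4],[1.2,0.4,0.2]]]
-13 346 [664.4 -22.4 300.8]
-13 338 [664.4 -22.4 292.8]
0 322 [677.3 -20.6 276.8]
```

Call:
carry_out:
  deltas:
    - [15,[-1.6,-4.4,-4.5],[1.2,0.4,0.2]]
    - [15,[-1.6,-4.4,-4.5],[1.2,0.4,0.2]]
    - [15,[0,0,0],[0,0,0]]

```text
time: 7.65
ee_pos: [662.3, -23.0, 322.0]
tool_rot: [0.635, 0.742, 0.163, 0.14]
ft_force: [-0.1, -0.2, -2.0]
opening: 23.0
```

```bash
python3 - <<'E'
from h import *
r=rel((497.5,-177.4,0),11.5)
st=state();R=Ro.from_quat(st['tool_rot']);h=st['ee_pos']+R.apply(r[0]);H=R*r[1]
k=cam('wrist');im,D=snapshot('wrist');P=cloud(k,D).reshape(-1,3);P=P[D.ravel()>0];L=H.inv().apply(P-h)
for z0,z1 in((88,108),(108,128)):
    m=(abs(L[:,0]+24)<8)&(abs(L[:,1])<9)&(L[:,2]>z0)&(L[:,2]<z1);q=L[m]; print(len(q),np.linalg.lstsq(np.c_[q[:,1:],np.ones(len(q))],q[:,0],rcond=None)[0].round(3),np.median(q,0).round(1))
p,Rm=tool_for((673.2,-23.8,346-157),7.8,r); plan(p,Rm,jaw=15,n=3)
E
```

```text
901 [ 5.0000e-03 -2.0000e-03 -2.4372e+01] [-24.5   0.1  98.7]
1218 [ 5.0000e-03  2.0000e-03 -2.4794e+01] [-24.5  -0.  118.7]
t 7.7 dist 20.9 ang 0.3 rows 3 q [-0.32 -0.22 -0.12  1.28  0.19 -0.44] F [ 0.2  0.7 -2. ] op 23.0 p [662.4 -22.8 321.6]
[[15,[0.0,-2.3,6.6],[-0.1,-0.1,-0.0]],[15,[0.0,-2.3,6.6],[-0.1,-0.1,-0.0]],[15,[0.0,-2.3,6.6],[-0.1,-0.1,-0.0]]]
```

Call:
carry_out:
  deltas:
    - [15,[0,-2.3,6.6],[0,0,0]]
    - [15,[0,-2.3,6.6],[0,0,0]]
    - [15,[0,-2.3,6.6],[0,0,0]]
    - [15,[0,0,0],[0,0,0]]

```text
time: 8.1
ee_pos: [664.0, -22.2, 295.9]
tool_rot: [0.636, 0.742, 0.163, 0.139]
ft_force: [0.0, 0.2, -1.9]
opening: 22.5
```

```bash
python3 - <<'E'
from h import *
r=rel((497.5,-177.4,0),11.5)
p,Rm=tool_for((686,-22,324-157),7.8,r); plan(p,Rm,jaw=15,n=4)
E
```

```text
t 8.1 dist 21.7 ang 0.4 rows 4 q [-0.32 -0.23 -0.17  1.24  0.19 -0.44] F [ 0.   0.2 -1.9] op 22.5 p [664.  -22.2 295.9]
[[15,[-0.1,1.2,5.3],[-0.1,-0.1,-0.0]],[15,[-0.1,1.2,5.3],[-0.1,-0.1,-0.0]],[15,[-0.1,1.2,5.3],[-0.1,-0.1,-0.0]],[15,[-0.1,1.2,5.3],[-0.1,-0.1,-0.0]]]
```

Call:
carry_out:
  deltas:
    - [15,[0,2.8,3],[0,0,0]]
    - [15,[0,2.8,3],[0,0,0]]
    - [15,[0,0,5.5],[0,0,0]]
    - [15,[0,-1,6],[0,0,0]]
    - [15,[0,0,0],[0,0,0]]

```text
time: 8.6
ee_pos: [676.6, -19.9, 280.5]
tool_rot: [0.635, 0.742, 0.163, 0.139]
ft_force: [-0.2, -0.5, -1.7]
opening: 22.7
```

```bash
python3 - <<'E'
from h import *
r=rel((497.5,-177.4,0),11.5)
st=state();R=Ro.from_quat(st['tool_rot']);h=st['ee_pos']+R.apply(r[0]);H=R*r[1];print('seat',(h+H.apply([0,0,157])).round(1),H.as_euler('zyx',degrees=True).round(1))
p,Rm=tool_for((686,-22,320.5-157),7.8,r); plan(p,Rm,jaw=15,n=1)
E
```

```text
seat [685.6 -21.5 325.6] [7.8 0.3 0.2]
t 8.6 dist 5.2 ang 0.4 rows 1 q [-0.31 -0.19 -0.17  1.2   0.19 -0.43] F [-0.2 -0.5 -1.7] op 22.7 p [676.6 -19.9 280.5]
[[15,[-0.8,-1.7,4.9],[-0.3,-0.2,-0.2]]]
```

Now I'll lower the last 5 mm and let go gently.

Call:
carry_out:
  deltas:
    - [15,[0,-1.7,4],[0,0,0]]
    - [15,[0,0,0],[0,0,0]]
    - [50,[0,0,0],[0,0,0]]
    - [50,[0,0,0],[0,0,0]]
    - [50,[0,0,0],[0,0,0]]
    - [50,[0,0,0],[0,0,0]]

```text
time: 9.2
ee_pos: [677.2, -20.0, 277.3]
tool_rot: [0.635, 0.742, 0.164, 0.14]
ft_force: [0.6, 0.1, 0.1]
opening: 49.7
```

```bash
python3 - <<'E'
from h import *
st=state();print(st['ee_pos'],st['opening'],st['ft_force'])
im,D=snapshot('wrist')
P=cloud(cam('wrist'),D).reshape(-1,3);P=P[D.ravel()>0]
H=Ro.from_euler('z',7.8,degrees=True);L=H.inv().apply(P-[686,-22,320-157])
m=(abs(L[:,0]+24)<10)&(abs(L[:,1])<12)&(L[:,2]>90)&(L[:,2]<145);q=L[m]; print(len(q),np.linalg.lstsq(np.c_[q[:,1:],np.ones(len(q))],q[:,0],rcond=None)[0].round(3),np.median(q,0).round(1))
i2,_=snapshot('side');cv2.imwrite('pics/c5.png',np.hstack([im,cv2.resize(i2[100:260,300:460],(400,400))])[:,:1040][:, :]);
x=cv2.imread('pics/c5.png');cv2.imwrite('pics/c5.png',cv2.resize(x,(800,308)))
E
```

```text
[677.24712088 -20.03462458 277.25705408] 49.679105803770014 [0.64693944 0.08174972 0.10649429]
3371 [ 2.000e-03 -1.230e-01 -4.874e+00] [-20.    1.6 123.7]
```

View pics/c5.png

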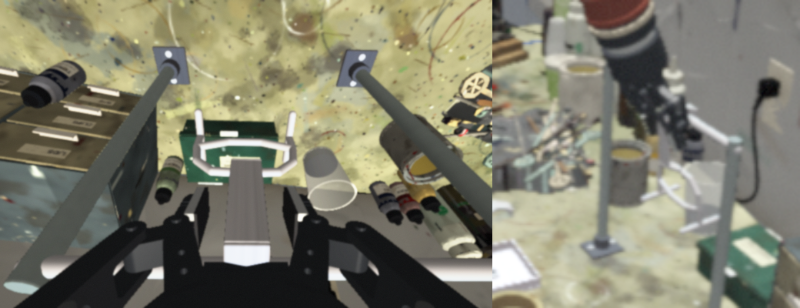

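Call:
carry_out:
  deltas:
    - [50,[0,0,-15],[0,0,0]]
    - [50,[0,0,-25],[0,0,0]]
    - [50,[0,0,-30],[0,0,0]]
    - [60,[0,0,-30],[0,0,0]]
    - [60,[0,-30,-15],[0,0,0]]

```text
time: 9.8
ee_pos: [600.0, -31.5, 374.2]
tool_rot: [0.635, 0.742, 0.163, 0.139]
ft_force: [-0.3, -1.1, -0.2]
opening: 60.0
```

```bash
python3 - <<'E'
from h import *
st=state()
ims=[]
for n in('wrist','scene','side'):
    im,D=snapshot(n);P=cloud(cam(n),D);Q=P.reshape(-1,3)[D.ravel()>0]
    H=Ro.from_euler('z',7.8,degrees=True);L=H.inv().apply(Q-[686,-22,320-157])
    m=(abs(L[:,0]+22)<14)&(abs(L[:,1])<14)&(L[:,2]>90)&(L[:,2]<140);q=L[m]
    if m.sum()>20: print(n,len(q),np.linalg.lstsq(np.c_[q[:,1:],np.ones(len(q))],q[:,0],rcond=None)[0].round(3),np.median(q,0).round(1))
    m=(abs(L[:,0])<50)&(abs(L[:,1])<70)&(L[:,2]>-20)&(L[:,2]<50);q=L[m]; 
    if m.sum()>20: print(n,'low',len(q),q.min(0).round(),q.max(0).round())
    for t in ['hanger_seat','hanger_bar','tray_seat','tray_grip']:
        r=place_of(n,t)
        if r: u,v=map(int,r[0]['point']); print(n,t,round(r[0]['conf'],2),P[min(v,399),min(u,639)].round(1))
p,R=tcp((472.5,139),9,-22.5,90,18,back=110); print(p); plan(p,R)
E
```

```text
wrist 821 [ 6.0000e-03 -9.2000e-02 -1.4159e+01] [-24.9   2.9 117.8]
wrist low 1073 [-22. -50.  -0.] [42. 57. 50.]
wrist hanger_seat 0.77 [670.6 -21.7 326.2]
wrist hanger_bar 0.85 [691.3 -18.1 181.9]
scene 123 [ -0.046  -0.07  -12.573] [-20.8   1.  115.3]
scene low 283 [-21. -52.   0.] [44. 57. 50.]
scene hanger_seat 0.94 [683.8 -19.5 330.5]
scene hanger_bar 0.75 [839.1 110.8   0.9]
scene tray_seat 0.98 [472.4 140.1 129.6]
scene tray_grip 0.68 [450.8 135.2  86.2]
side 108 [ -0.05   -0.036 -18.386] [-22.6  -1.  115.3]
side low 259 [-30. -55.  -0.] [39. 58. 50.]
side hanger_seat 0.77 [683.7 -25.7 331.1]
side hanger_bar 0.8 [849.6 280.7  -2.2]
side tray_seat 0.85 [472.9 131.5 127. ]
side tray_grip 0.75 [452.1 139.7  70.9]
[422.50267644 131.08120189 176.54614298]
t 10.55 dist 307.6 ang 6.5 rows 8 q [-0.38 -0.36 -0.14  1.42  0.22 -0.5 ] F [-0.6  1.1  0.4] op 60.2 p [599.3 -31.1 369.1]
[[60,[23.4,-27.0,14.2],[0.8,-0.0,-0.0]],[60,[23.4,-26.8,14.6],[0.8,-0.0,-0.0]],[60,[23.4,-26.6,15.0],[0.8,-0.0,-0.0]],[60,[23.4,-26.4,15.3],[0.8,-0.0,-0.0]],[60,[23.4,-26.1,15.7],[0.8,-0.0,-0.0]],[60,[23.4,-25.9,16.1],[0.8,-0.0,-0.0]],[60,[23.5,-25.7,16.4],[0.8,-0.0,-0.0]],[60,[23.5,-25.4,16.8],[0.8,-0.0,-0.0]]]
```

```bash
python3 - <<'E'
from h import *
p,R=tcp((472.5,137),9,-22.5,175,12); print(p); plan(p,R,n=8)
E
```

```text
[454.17869944 134.09819107 156.41519559]
t 10.55 dist 305.9 ang 12.5 rows 8 q [-0.38 -0.36 -0.14  1.42  0.22 -0.5 ] F [-0.6  1.1  0.4] op 60.2 p [599.3 -31.1 369.1]
[[60,[23.1,-24.4,18.2],[1.6,-0.0,-0.0]],[60,[23.1,-23.9,18.8],[1.6,-0.0,-0.0]],[60,[23.1,-23.4,19.5],[1.6,-0.0,-0.0]],[60,[23.2,-22.9,20.1],[1.6,-0.0,-0.0]],[60,[23.2,-22.3,20.7],[1.6,-0.0,-0.0]],[60,[23.2,-21.7,21.3],[1.6,-0.0,-0.0]],[60,[23.2,-21.1,21.8],[1.6,-0.0,-0.0]],[60,[23.2,-20.5,22.4],[1.6,-0.0,-0.0]]]
```

Call:
carry_out:
  deltas:
    - [60,[23,-30,8],[1.6,0,0]]
    - [60,[23,-30,8],[1.6,0,0]]
    - [60,[23,-28,12],[1.6,0,0]]
    - [60,[23,-24,20],[1.6,0,0]]
    - [60,[23,-20,25],[1.6,0,0]]
    - [60,[23,-18,28],[1.6,0,0]]
    - [60,[23,-15,30],[1.6,0,0]]
    - [60,[23,-14,30],[1.6,0,0]]
    - [60,[0,0,0],[0,0,0]]

```text
time: 11.45
ee_pos: [446.7, 136.5, 148.0]
tool_rot: [0.648, 0.755, 0.075, 0.064]
ft_force: [-1.1, 0.0, -0.4]
opening: 59.8
```

```bash
python3 - <<'E'
from h import *
im,D=snapshot('wrist');P=cloud(cam('wrist'),D).reshape(-1,3);Q=P[D.ravel()>0]
m=(np.hypot(Q[:,0]-470,Q[:,1]-137)<40)
for a,b,s in((122,135,'roof'),(35,105,'strap'),(15,24,'rim')):
    mm=m if s!='rim' else (np.hypot(Q[:,0]-475,Q[:,1]-137)<90)
    q=Q[mm&(Q[:,2]>a)&(Q[:,2]<b)]; 
    if len(q)>5: print(s,len(q),q.mean(0).round(1),cv2.minAreaRect(q[:,:2].astype(np.float32)))
cv2.imwrite('pics/w6.png',im)
p,R=tcp((472.5,137),9,-22.5,175,12);plan(p,R)
E
```

```text
roof 2203 [471.5 139.9 128.3] ((476.3800048828125, 140.3925018310547), (49.076751708984375, 24.08087730407715), 4.647176742553711)
strap 1255 [453.1 138.3  74.7] ((453.2768859863281, 138.42005920410156), (2.5732409954071045, 23.91710662841797), 5.527043342590332)
rim 2295 [473.4 145.9  20.3] ((482.4166259765625, 141.31683349609375), (94.28494262695312, 171.55955505371094), 2.716688871383667)
t 11.5 dist 8.5 ang 0.5 rows 1 q [-0.01 -0.61 -0.67  1.31  0.03 -0.16] F [0.6 0.  1. ] op 59.8 p [448.3 135.6 150.5]
[[60,[-2.4,6.7,-4.7],[-0.4,0.1,-0.2]]]
```

```bash
python3 - <<'E'
from h import *
p,R=tcp((477,140.4),5,-24,90,12); print(p);plan(p,R,n=4)
E
```

```text
[457.0266172  138.65255543  71.41519559]
t 11.5 dist 79.6 ang 3.8 rows 4 q [-0.01 -0.61 -0.67  1.31  0.03 -0.16] F [0.6 0.  1. ] op 59.8 p [448.3 135.6 150.5]
[[60,[0.4,-1.7,19.8],[-0.1,-0.2,0.9]],[60,[0.5,-1.8,19.8],[-0.1,-0.2,0.9]],[60,[0.5,-1.8,19.8],[-0.1,-0.2,0.9]],[60,[0.5,-1.9,19.8],[-0.1,-0.2,0.9]]]
```

Call:
carry_out:
  deltas:
    - [60,[0.5,-1.8,20],[0,-0.2,0.9]]
    - [60,[0.5,-1.8,20],[0,-0.2,0.9]]
    - [60,[0.5,-1.8,20],[0,-0.2,0.9]]
    - [60,[0.5,-1.8,18],[0,-0.2,0.9]]
    - [60,[0,0,0],[0,0,0]]
    - [15,[0,0,0],[0,0,0]]
    - [15,[0,0,0],[0,0,0]]
    - [15,[0,0,0],[0,0,0]]
    - [15,[0,0,0],[0,0,0]]

```text
time: 12.4
ee_pos: [467.1, 134.6, 85.2]
tool_rot: [0.672, 0.732, 0.081, 0.077]
ft_force: [-1.6, -0.4, -1.8]
opening: 22.7
```

```bash
python3 - <<'E'
from h import *
st=state();print(st['opening'],st['tool_rot'])
p,R=tcp((477,140.4),5,-24,90,12);plan(p,R,n=1)
r=rel((477,140.4,0),5,st['ee_pos'],Ro.from_quat(st['tool_rot']));np.savez('rt.npz',a=r[0],b=r[1].as_quat())
p,Rm=tool_for((477,140.4,35),5,r);plan(p,Rm,n=2,jaw=15)
p,Rm=tool_for((630,58,35),8,r);print(p);plan(p,Rm,n=6,jaw=15)
E
```

```text
22.74894020856846 [0.67241119 0.73171268 0.08082634 0.07698602]
t 12.4 dist 17.6 ang 0.9 rows 1 q [ 0.   -0.56 -0.76  1.15  0.01 -0.08] F [-1.6 -0.4 -1.8] op 22.7 p [467.1 134.6  85.2]
[[60,[5.0,-12.5,11.2],[0.8,0.3,-0.1]]]
t 12.4 dist 35.0 ang 0.0 rows 2 q [ 0.   -0.56 -0.76  1.15  0.01 -0.08] F [-1.6 -0.4 -1.8] op 22.7 p [467.1 134.6  85.2]
[[15,[-0.1,3.9,-17.1],[-0.0,-0.0,0.0]],[15,[-0.1,3.9,-17.1],[-0.0,0.0,0.0]]]
[620.45442842  51.65185538 120.17450579]
t 12.4 dist 177.8 ang 3.0 rows 6 q [ 0.   -0.56 -0.76  1.15  0.01 -0.08] F [-1.6 -0.4 -1.8] op 22.7 p [467.1 134.6  85.2]
[[15,[-15.9,25.0,-0.2],[-0.0,0.1,-0.5]],[15,[-16.1,24.8,-0.3],[-0.0,0.1,-0.5]],[15,[-16.4,24.7,-0.3],[-0.0,0.1,-0.5]],[15,[-16.6,24.6,-0.3],[-0.0,0.1,-0.5]],[15,[-16.8,24.4,-0.4],[-0.0,0.1,-0.5]],[15,[-17.0,24.3,-0.4],[-0.0,0.1,-0.5]]]
```

The grip ended about 12 mm forward of centre on the pads. I'll open, correct the position and grip again.

Call:
carry_out:
  deltas:
    - [50,[0,0,0],[0,0,0]]
    - [50,[0,0,0],[0,0,0]]
    - [50,[3,-6,5],[0.5,0.3,0]]
    - [50,[2,-6,5],[0.3,0,0]]
    - [50,[0,0,0],[0,0,0]]

```text
time: 12.9
ee_pos: [457.0, 139.1, 72.9]
tool_rot: [0.673, 0.733, 0.078, 0.07]
ft_force: [0.8, -0.3, 0.7]
opening: 50.4
```

```bash
python3 - <<'E'
from h import *
im,D=snapshot('wrist');P=cloud(cam('wrist'),D).reshape(-1,3);Q=P[D.ravel()>0];print(state()['ee_pos'],state()['tool_rot'])
m=(np.hypot(Q[:,0]-465,Q[:,1]-137)<35)
d=Q-[455,138.5,0]
q=Q[(abs(d[:,0])<12)&(abs(d[:,1])<15)&(Q[:,2]>30)&(Q[:,2]<112)];print(len(q),q.mean(0),cv2.minAreaRect(q[:,:2].astype(np.float32)))
cv2.imwrite('pics/w7.png',im)
p,R=tcp((477,140.4),5,-24,90,12);plan(p,R,n=2)
E
```

```text
[457.36025029 139.04024873  73.35633644] [0.67251937 0.73255669 0.07799882 0.07067228]
4199 [453.1602011  134.07801427  80.55600254] ((453.09454345703125, 134.1195068359375), (3.2314655780792236, 21.493419647216797), 4.201127529144287)
t 12.95 dist 2.0 ang 0.2 rows 2 q [ 0.01 -0.57 -0.79  1.14  0.02 -0.07] F [ 0.7  0.1 -0.2] op 50.1 p [457.4 139.   73.4]
[[60,[-0.2,-0.4,0.9],[0.0,-0.0,-0.1]],[60,[-0.2,-0.4,0.9],[0.0,-0.0,-0.1]]]
```

View pics/w7.png

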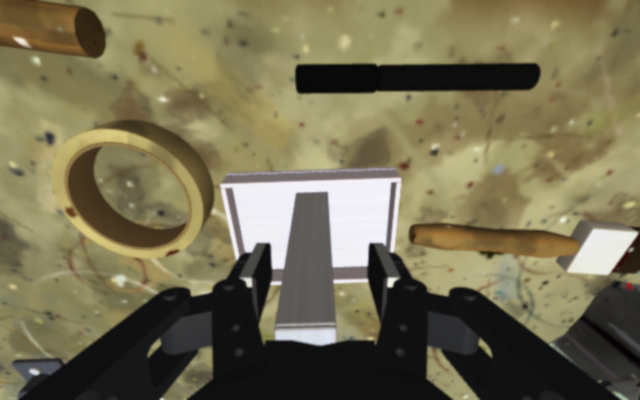

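The view shows the strap undamaged but about 6 mm off-centre between the fingers (col 310 against 320), so the first close shifted the tray. I'll recentre and close.

Call:
carry_out:
  deltas:
    - [50,[-6,0,0],[0,0,0]]
    - [50,[0,0,0],[0,0,0]]
    - [15,[0,0,0],[0,0,0]]
    - [15,[0,0,0],[0,0,0]]
    - [15,[0,0,0],[0,0,0]]
    - [15,[0,0,0],[0,0,0]]

```text
time: 13.55
ee_pos: [458.1, 132.3, 73.6]
tool_rot: [0.673, 0.732, 0.078, 0.071]
ft_force: [0.0, -0.3, -0.1]
opening: 22.7
```

```bash
python3 - <<'E'
from h import *
st=state();print(st['opening'],st['ee_pos'])
h0=(477,134.6,0)
r=rel(h0,4.5,st['ee_pos'],Ro.from_quat(st['tool_rot']));np.savez('rt.npz',a=r[0],b=r[1].as_quat())
p,Rm=tool_for((477,134.6,35),4.5,r);plan(p,Rm,n=2,jaw=15)
p,Rm=tool_for((630,58,35),8,r);print(p);plan(p,Rm,n=6,jaw=15)
E
```

```text
22.6656667065144 [458.14617184 132.31988     73.58782084]
t 13.55 dist 35.0 ang 0.0 rows 2 q [-0.01 -0.57 -0.79  1.14  0.02 -0.09] F [ 0.  -0.3 -0.1] op 22.7 p [458.1 132.3  73.6]
[[15,[0.0,3.7,-17.1],[0.0,0.0,0.0]],[15,[0.0,3.7,-17.1],[0.0,0.0,0.0]]]
[611.32053602  54.57313421 108.58782084]
t 13.55 dist 175.3 ang 3.5 rows 6 q [-0.01 -0.57 -0.79  1.14  0.02 -0.09] F [ 0.  -0.3 -0.1] op 22.7 p [458.1 132.3  73.6]
[[15,[-15.1,25.0,-0.6],[0.0,0.1,-0.6]],[15,[-15.3,24.9,-0.6],[0.0,0.1,-0.6]],[15,[-15.6,24.7,-0.7],[0.0,0.1,-0.6]],[15,[-15.8,24.6,-0.7],[0.0,0.1,-0.6]],[15,[-16.1,24.4,-0.8],[0.0,0.1,-0.6]],[15,[-16.3,24.2,-0.8],[0.0,0.1,-0.6]]]
```

Call:
carry_out:
  deltas:
    - [15,[0,3.7,-17],[0,0,0]]
    - [15,[0,3.7,-17],[0,0,0]]
    - [15,[-15.7,23.4,5],[0,0.1,-0.6]]
    - [15,[-15.7,23.4,5],[0,0.1,-0.6]]
    - [15,[-15.7,23.4,5],[0,0.1,-0.6]]
    - [15,[-15.7,23.4,5],[0,0.1,-0.6]]
    - [15,[-15.7,23.4,5],[0,0.1,-0.6]]
    - [15,[-15.7,23.4,5],[0,0.1,-0.6]]
    - [15,[0,0,0],[0,0,0]]

```text
time: 14.45
ee_pos: [615.4, 52.9, 105.5]
tool_rot: [0.647, 0.755, 0.078, 0.067]
ft_force: [-0.0, -0.2, -1.8]
opening: 22.6
```

```bash
python3 - <<'E'
from h import *
a=np.load('rt.npz');r=(a['a'],Ro.from_quat(a['b']))
p,Rm=tool_for((632,58,1),8,r);print(p);plan(p,Rm,n=4,jaw=15)
E
```

```text
[613.32053602  54.57313421  74.58782084]
t 14.45 dist 31.1 ang 0.5 rows 4 q [-0.16 -0.09 -0.35  1.12  0.06 -0.31] F [-0.  -0.2 -1.8] op 22.6 p [615.4  52.9 105.5]
[[15,[0.5,-2.0,7.5],[-0.1,0.0,0.1]],[15,[0.5,-2.0,7.5],[-0.1,0.0,0.1]],[15,[0.5,-2.0,7.5],[-0.1,0.0,0.1]],[15,[0.5,-2.1,7.5],[-0.1,0.0,0.1]]]
```

Call:
carry_out:
  deltas:
    - [15,[0.5,-2,7.5],[0,0,0]]
    - [15,[0.5,-2,7.5],[0,0,0]]
    - [15,[0.5,-2,7.5],[0,0,0]]
    - [15,[0,-1.5,6.5],[0,0,0]]
    - [15,[0,0,0],[0,0,0]]

```text
time: 14.95
ee_pos: [612.0, 55.6, 73.7]
tool_rot: [0.647, 0.756, 0.078, 0.067]
ft_force: [0.9, -1.1, 1.2]
opening: 22.6
```

```bash
python3 - <<'E'
from h import *
a=np.load('rt.npz');r=(a['a'],Ro.from_quat(a['b']))
st=state();R=Ro.from_quat(st['tool_rot']);h=st['ee_pos']+R.apply(r[0]);H=R*r[1];print('origin',h.round(1),H.as_euler('zyx',degrees=True).round(1),st['ft_force'].round(1))
p,Rm=tool_for((632,58,0),8,r);plan(p,Rm,n=1,jaw=15)
E
```

```text
origin [630.3  59.    0. ] [ 8.5  0.3 -0.1] [ 0.9 -1.1  1.2]
t 14.95 dist 1.6 ang 0.6 rows 1 q [-0.15 -0.08 -0.39  1.06  0.06 -0.3 ] F [ 0.9 -1.1  1.2] op 22.6 p [612.   55.6  73.7]
[[15,[-1.2,1.1,0.3],[-0.3,-0.0,0.5]]]
```

Call:
carry_out:
  deltas:
    - [48,[0,0,0],[0,0,0]]
    - [48,[0,0,0],[0,0,0]]
    - [48,[0,0,0],[0,0,0]]

```text
time: 15.25
ee_pos: [611.6, 56.4, 73.8]
tool_rot: [0.646, 0.756, 0.078, 0.068]
ft_force: [0.4, -1.1, -0.4]
opening: 48.0
```

```bash
python3 - <<'E'
from h import *
p,R=tcp((630.3,59),8.5,-24,76,38);print(p);plan(p,R,n=6,jaw=48)
E
```

```text
[618.13269962  57.18158478  61.02779568]
t 15.25 dist 14.3 ang 26.1 rows 6 q [-0.15 -0.09 -0.4   1.06  0.06 -0.3 ] F [ 0.4 -1.1 -0.4] op 48.0 p [611.6  56.4  73.8]
[[48,[-0.0,0.6,2.3],[-4.4,-0.0,0.1]],[48,[-0.0,0.5,2.3],[-4.4,-0.0,0.1]],[48,[-0.0,0.3,2.4],[-4.4,-0.0,0.1]],[48,[-0.0,0.1,2.4],[-4.4,-0.0,0.1]],[48,[-0.0,-0.1,2.4],[-4.4,-0.0,0.1]],[48,[-0.0,-0.3,2.4],[-4.4,-0.0,0.1]]]
```

Call:
carry_out:
  deltas:
    - [48,[0,0.6,2.3],[-4.4,0,0]]
    - [48,[0,0.5,2.3],[-4.4,0,0]]
    - [48,[0,0.3,2.4],[-4.4,0,0]]
    - [48,[0,0,2.4],[-4.4,0,0]]
    - [48,[0,0,2.4],[-4.4,0,0]]
    - [48,[0,-0.3,2.4],[-4.4,0,0]]
    - [48,[0,0,0],[0,0,0]]

```text
time: 15.95
ee_pos: [617.8, 58.3, 57.7]
tool_rot: [0.612, 0.717, 0.255, 0.217]
ft_force: [-0.1, 0.4, -1.4]
opening: 47.9
```

```bash
python3 - <<'E'
from h import *
im,D=snapshot('wrist');P=cloud(cam('wrist'),D).reshape(-1,3);Q=P[D.ravel()>0];cv2.imwrite('pics/w8.png',im)
H=Ro.from_euler('z',8.5,degrees=True);L=H.inv().apply(Q-[630.3,59,0])
q=L[(abs(L[:,0]+24)<8)&(abs(L[:,1])<17)&(L[:,2]>25)&(L[:,2]<50)];print(len(q),q.min(0).round(1),q.max(0).round(1),np.median(q,0).round(1),np.polyfit(q[:,1],q[:,0],1).round(3))
print(state()['ft_force'])
p,R=tcp((630.3,59),8.5,-24,76,38);plan(p,R,n=2,jaw=48)
E
```

```text
1686 [-25.1 -13.5  25. ] [-20.2  10.4  50. ] [-22.6  -1.7  38.3] [ -0.047 -22.725]
[0.15028007 0.78752471 0.8103898 ]
t 16.0 dist 1.7 ang 1.3 rows 2 q [-0.24 -0.64 -1.02  0.55  0.25 -0.32] F [0.2 0.8 0.8] op 48.0 p [619.4  57.8  60.1]
[[48,[-0.2,-0.3,-0.8],[0.6,-0.1,0.2]],[48,[-0.2,-0.3,-0.8],[0.6,-0.1,0.2]]]
```

Call:
carry_out:
  deltas:
    - [48,[-1.5,0,0],[0,0,0]]
    - [15,[0,0,0],[0,0,0]]
    - [15,[0,0,0],[0,0,0]]
    - [15,[0,0,0],[0,0,0]]
    - [15,[0,0,0],[0,0,0]]
  newtons: 90

```text
time: 16.5
ee_pos: [623.3, 55.3, 65.4]
tool_rot: [0.611, 0.717, 0.254, 0.219]
ft_force: [-0.1, -0.9, -1.5]
opening: 22.2
```

```bash
python3 - <<'E'
from h import *
st=state();print(st['opening'],st['ee_pos'],st['tool_rot'])
im,D=snapshot('wrist');P=cloud(cam('wrist'),D).reshape(-1,3);Q=P[D.ravel()>0]
H=Ro.from_euler('z',8.5,degrees=True);L=H.inv().apply(Q-[630.3,59,0])
q=L[(abs(L[:,0]+24)<8)&(abs(L[:,1])<17)&(L[:,2]>25)&(L[:,2]<50)];print(len(q),q.min(0).round(1),q.max(0).round(1),np.median(q,0).round(1),np.polyfit(q[:,1],q[:,0],1).round(3))
yaw=8.5-np.degrees(np.polyfit(q[:,1],q[:,0],1)[0]); c=H.apply([np.median(q[:,0])+2.5,(q[:,1].min()+q[:,1].max())/2,0])[:2]+[630.3,59]
y=np.radians(yaw); seat=c+22*np.array([np.cos(y),np.sin(y)]);print('yaw',yaw,'seat',seat)
r=rel((*seat,0),yaw,st['ee_pos'],Ro.from_quat(st['tool_rot']));np.savez('rt.npz',a=r[0],b=r[1].as_quat())
# hanger state from side/scene
for n in('scene','side'):
    _,D=snapshot(n);P=cloud(cam(n),D).reshape(-1,3);Q=P[D.ravel()>0];H=Ro.from_euler('z',7.8,degrees=True);L=H.inv().apply(Q-[686,-22,163])
    q=L[(abs(L[:,0]+22)<14)&(abs(L[:,1])<14)&(L[:,2]>88)&(L[:,2]<140)]
    if len(q)>20:print(n,len(q),np.linalg.lstsq(np.c_[q[:,1:],np.ones(len(q))],q[:,0],rcond=None)[0].round(3),np.median(q,0).round(1))
    q=L[(abs(L[:,0])<20)&(abs(L[:,1])<45)&(L[:,2]>8)&(L[:,2]<25)]
    if len(q)>5:print(n,'bar',len(q),np.median(q,0).round(1),np.polyfit(q[:,1],q[:,0],1).round(3),np.percentile(q[:,1],[2,98]).round(1))
    r_=place_of(n,'hanger_bar');u,v=map(int,r_[0]['point']);print([round(x['conf'],2) for x in r_],u,v,proj(cam(n),np.array([686,-22,179.])).round())
E
```

```text
22.205834659659654 [623.27855645  55.29552646  65.41352107] [0.61142529 0.71683091 0.2538284  0.21882344]
1643 [-25.1 -15.   25. ] [-19.5   9.1  50. ] [-23.   -2.7  38.4] [ -0.06  -23.123]
yaw 11.944049221159114 seat [632.03679706  57.58623141]
scene 131 [ -0.041  -0.065 -13.268] [-21.1   1.3 114.7]
scene bar 82 [ 7.1  3.7 20. ] [0.022 7.375] [-44.3  40.3]
[0.97] 397 198 [398. 203.]
side 106 [ -0.023  -0.059 -14.215] [-21.2  -0.8 114.1]
side bar 56 [ 6.9  4.9 19. ] [0.026 7.13 ] [-34.   39.1]
[0.96] 392 204 [392. 206.]
```

```bash
python3 - <<'E'
from h import *
a=np.load('rt.npz');r=(a['a'],Ro.from_quat(a['b']))
st=state();R=Ro.from_quat(st['tool_rot']);h=st['ee_pos']+R.apply(r[0]);H=R*r[1];print(h.round(1),H.as_euler('zyx',degrees=True).round(1))
p,Rm=tool_for((620,57,85),12,r);plan(p,Rm,n=4,jaw=15)
p2,R2=tool_for((618.8,-29.7,85),7,r)
rv=(Ro.from_matrix(Rm).inv()*Ro.from_matrix(R2)).as_rotvec(True);print('then',(Rm.T@(p2-p)/4).round(1),(rv/4).round(1))
E
```

```text
[ 6.317e+02  5.770e+01 -4.000e-01] [11.9 -0.   0. ]
t 16.75 dist 86.2 ang 0.1 rows 4 q [-0.24 -0.63 -1.    0.55  0.25 -0.32] F [-0.8 -0.5 -1.8] op 22.4 p [622.9  55.4  65. ]
[[15,[0.2,11.2,-18.4],[0.0,0.0,-0.0]],[15,[0.2,11.2,-18.4],[0.0,0.0,-0.0]],[15,[0.2,11.2,-18.4],[0.0,0.0,-0.0]],[15,[0.2,11.2,-18.4],[0.0,0.0,-0.0]]]
then [-21.2  -2.9  -2.3] [ 0.  -0.8  1. ]
```

Call:
carry_out:
  deltas:
    - [15,[0,6,-9],[0,0,0]]
    - [15,[0,11,-18],[0,0,0]]
    - [15,[0,11,-18],[0,0,0]]
    - [15,[0,11,-18],[0,0,0]]
    - [15,[0,6,-9],[0,0,0]]
    - [15,[-21,-3,-2.5],[0,-0.8,1]]
    - [15,[-21,-3,-2.5],[0,-0.8,1]]
    - [15,[-21,-3,-2.5],[0,-0.8,1]]
    - [15,[-21,-3,-2.5],[0,-0.8,1]]
    - [15,[0,0,0],[0,0,0]]

```text
time: 17.75
ee_pos: [605.9, -33.4, 157.8]
tool_rot: [0.643, 0.688, 0.244, 0.231]
ft_force: [1.1, 0.1, -1.5]
opening: 22.4
```

```bash
python3 - <<'E'
from h import *
a=np.load('rt.npz');r=(a['a'],Ro.from_quat(a['b']))
st=state();R=Ro.from_quat(st['tool_rot']);h=st['ee_pos']+R.apply(r[0]);H=R*r[1];print(h.round(1),H.as_euler('zyx',degrees=True).round(1),st['qpos'].round(2))
im,D=snapshot('wrist');k=cam('wrist');P=cloud(k,D).reshape(-1,3);Q=P[D.ravel()>0];cv2.imwrite('pics/w9.png',im)
L=H.inv().apply(Q-h)
q=L[(abs(L[:,0]+24)<8)&(abs(L[:,1])<17)&(L[:,2]>25)&(L[:,2]<50)];print('strap',len(q),q.min(0).round(1),q.max(0).round(1),np.median(q,0).round(1),np.linalg.lstsq(np.c_[q[:,1:],np.ones(len(q))],q[:,0],rcond=None)[0].round(3))
q=L[(abs(L[:,0])<30)&(abs(L[:,1])<20)&(L[:,2]>121)&(L[:,2]<140)];
if len(q)>9: print('roof',q.min(0).round(1),q.max(0).round(1))
Hh=Ro.from_euler('z',7.8,degrees=True);L=Hh.inv().apply(Q-[686,-22,163])
for nm,x,y,z0,z1 in(('bar',20,45,8,26),('low',50,70,-10,60)):
    q=L[(abs(L[:,0])<x)&(abs(L[:,1])<y)&(L[:,2]>z0)&(L[:,2]<z1)]; 
    if len(q)>9: print(nm,len(q),q.min(0).round(1),q.max(0).round(1),np.median(q,0).round(1))
ims=[]
for n in('side','scene'):
    i,_=snapshot(n);ims.append(cv2.resize(i[110:270,300:460],(300,300)))
cv2.imwrite('pics/c9.png',np.hstack([cv2.resize(im,(200*16//10*1,200)) if 0 else cv2.resize(im[:, 80:560],(300,250)).repeat(1,0) if 0 else cv2.resize(im,(480,300))[:, 140:340],*ims]))
E
```

```text
[615.  -31.9  92.4] [ 6.7 -0.1 -0. ] [-0.43 -0.78 -0.92  0.81  0.3  -0.39]
strap 1649 [-25.8 -11.   25. ] [-22.6  13.   50. ] [-24.3   1.3  38.4] [ 0.0000e+00  2.0000e-03 -2.4332e+01]
bar 56 [  4.6 -29.4  13. ] [ 9.  18.5 20.1] [ 6.1 16.7 17.5]
low 63 [  4.6 -29.4  13. ] [ 9.  56.9 33.7] [ 6.1 16.8 18.2]
```

View pics/c9.png

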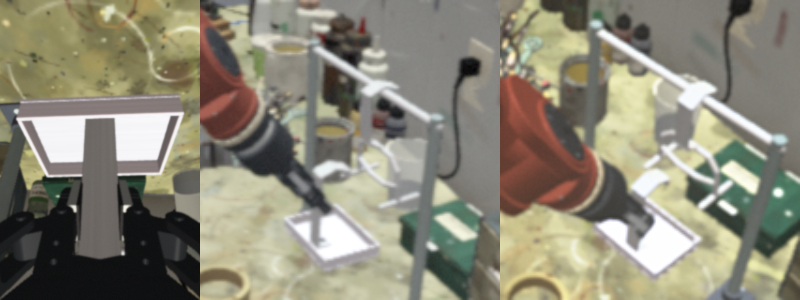

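The tray is held level, with its hook just in front of the wire loop and a little high. I'll trim the height and go in.

```bash
python3 - <<'E'
from h import *
a=np.load('rt.npz');r=(a['a'],Ro.from_quat(a['b']))
p,Rm=tool_for((640,-27,84),7,r);plan(p,Rm,n=2,jaw=15)
p2,R2=tool_for((693.2,-19.8,84),7,r);print((Rm.T@(p2-p)/4).round(1))
E
```

```text
t 17.9 dist 26.5 ang 0.2 rows 2 q [-0.42 -0.78 -0.92  0.81  0.3  -0.39] F [-0.3  1.6 -2.4] op 22.6 p [606.  -31.  157.5]
[[15,[0.4,7.2,11.1],[0.1,0.0,-0.0]],[15,[0.4,7.2,11.1],[0.1,0.0,-0.0]]]
[ 0.9 10.4  8.5]
```

Call:
carry_out:
  deltas:
    - [15,[0.4,7,11],[0,0,0]]
    - [15,[0.4,7,11],[0,0,0]]
    - [15,[0,0,0],[0,0,0]]

```text
time: 18.2
ee_pos: [631.4, -25.7, 149.3]
tool_rot: [0.641, 0.69, 0.246, 0.23]
ft_force: [0.0, -0.8, -1.3]
opening: 22.3
```

```bash
python3 - <<'E'
from h import *
a=np.load('rt.npz');r=(a['a'],Ro.from_quat(a['b']))
st=state();R=Ro.from_quat(st['tool_rot']);h=st['ee_pos']+R.apply(r[0]);H=R*r[1];print(h.round(1),H.as_euler('zyx',degrees=True).round(1))
p,Rm=tool_for((693.2,-19.8,84),7,r);plan(p,Rm,n=5,jaw=15)
k=cam('scene');im,D=snapshot('scene');P=cloud(k,D).reshape(-1,3);Q=P[D.ravel()>0];L=H.inv().apply(Q-h)
q=L[(abs(L[:,0])<30)&(abs(L[:,1])<16)&(L[:,2]>115)&(L[:,2]<140)];print('roof',len(q),q.min(0).round(1),q.max(0).round(1),np.percentile(q[:,2],90))
E
```

```text
[640.4 -24.1  83.9] [ 7.1 -0.1  0.1]
t 18.2 dist 53.1 ang 0.2 rows 5 q [-0.39 -0.67 -0.87  0.74  0.28 -0.37] F [ 0.  -0.8 -1.3] op 22.3 p [631.4 -25.7 149.3]
[[15,[0.1,8.2,6.7],[0.0,-0.0,0.0]],[15,[0.1,8.2,6.7],[0.0,-0.0,0.0]],[15,[0.1,8.2,6.7],[0.0,-0.0,0.0]],[15,[0.1,8.2,6.7],[0.0,-0.0,0.0]],[15,[0.1,8.2,6.7],[0.0,-0.0,0.0]]]
roof 163 [-26.4 -12.8 115.4] [ 24.5  12.1 132.3] 129.63922365475366
```

Height and hook geometry check out, so I'll insert.

Call:
carry_out:
  deltas:
    - [15,[0,8.2,6.6],[0,0,0]]
    - [15,[0,8.2,6.6],[0,0,0]]
    - [15,[0,8.2,6.6],[0,0,0]]
    - [15,[0,8.2,6.6],[0,0,0]]
    - [15,[0,6.5,5],[0,0,0]]
    - [15,[0,0,0],[0,0,0]]

```text
time: 18.85
ee_pos: [679.9, -17.8, 150.5]
tool_rot: [0.639, 0.692, 0.246, 0.228]
ft_force: [0.6, 0.1, -2.1]
opening: 22.2
```

```bash
python3 - <<'E'
from h import *
a=np.load('rt.npz');r=(a['a'],Ro.from_quat(a['b']))
st=state();R=Ro.from_quat(st['tool_rot']);h=st['ee_pos']+R.apply(r[0]);H=R*r[1];print(h.round(1),H.as_euler('zyx',degrees=True).round(1))
p,Rm=tool_for((693.5,-20,60),7,r);plan(p,Rm,n=4,jaw=15)
ims=[]
for n in('scene','side'):
    k=cam(n);im,D=snapshot(n);P=cloud(k,D).reshape(-1,3);Q=P[D.ravel()>0]
    L=Ro.from_euler('z',7.8,degrees=True).inv().apply(Q-[686,-22,163])
    q=L[(abs(L[:,0]-5)<20)&(abs(L[:,1])>14)&(abs(L[:,1])<45)&(L[:,2]>8)&(L[:,2]<30)]
    if len(q)>5: print(n,len(q),np.median(q,0).round(1),q.min(0).round(1),q.max(0).round(1))
    ims.append(cv2.resize(im[130:250,330:450],(400,400),interpolation=cv2.INTER_CUBIC))
cv2.imwrite('pics/c10.png',np.hstack(ims))
E
```

```text
[688.9 -16.   85.1] [ 7.5 -0.   0.1]
t 18.85 dist 25.8 ang 0.5 rows 4 q [-0.33 -0.47 -0.74  0.67  0.26 -0.33] F [ 0.6  0.1 -2.1] op 22.2 p [679.9 -17.8 150.5]
[[15,[-1.0,-3.1,5.5],[0.0,-0.1,0.1]],[15,[-1.0,-3.1,5.5],[0.0,-0.1,0.1]],[15,[-1.0,-3.1,5.5],[0.0,-0.1,0.1]],[15,[-1.0,-3.1,5.5],[0.0,-0.1,0.1]]]
scene 46 [  6.6 -21.7  24.2] [  3.2 -44.7  15.2] [12.6 43.8 29.6]
side 28 [  6.3 -23.   20. ] [  4.2 -44.5  14.9] [11.7 24.2 29.5]
```

View pics/c10.png

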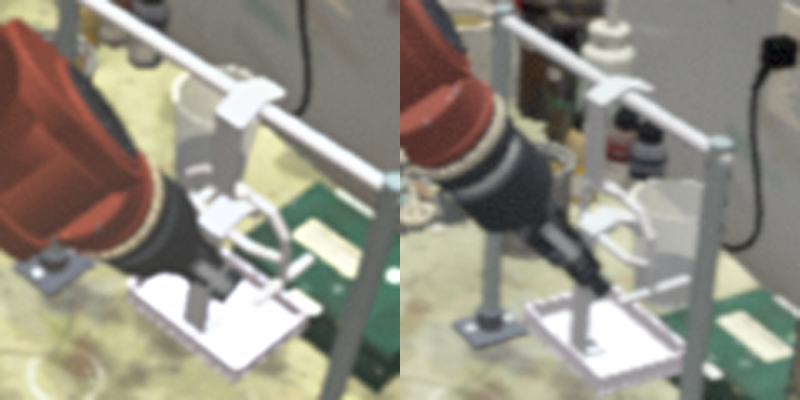

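The hook is through the loop above the bar, with the bar undisturbed. Lowering now.

Call:
carry_out:
  deltas:
    - [15,[-1,-1.5,6],[0,0,0]]
    - [15,[-1,-1.5,6],[0,0,0]]
    - [15,[-1,-3,5],[0,0,0]]
    - [15,[0,-3,4],[0,0,0]]
    - [15,[0,0,0],[0,0,0]]

```text
time: 19.45
ee_pos: [684.7, -20.5, 125.5]
tool_rot: [0.64, 0.692, 0.245, 0.227]
ft_force: [0.0, -0.2, -1.0]
opening: 22.4
```

```bash
python3 - <<'E'
from h import *
a=np.load('rt.npz');r=(a['a'],Ro.from_quat(a['b']))
st=state();R=Ro.from_quat(st['tool_rot']);h=st['ee_pos']+R.apply(r[0]);H=R*r[1];print(h.round(1),H.as_euler('zyx',degrees=True).round(1),'seat z',h[2]+121.5)
p,Rm=tool_for((693.5,-20,57),7,r);plan(p,Rm,n=2,jaw=15)
for n in('scene','side'):
    k=cam(n);im,D=snapshot(n);P=cloud(k,D).reshape(-1,3);Q=P[D.ravel()>0]
    L=Ro.from_euler('z',7.8,degrees=True).inv().apply(Q-[686,-22,163])
    q=L[(abs(L[:,0]-5)<20)&(abs(L[:,1])>14)&(abs(L[:,1])<45)&(L[:,2]>8)&(L[:,2]<30)]
    if len(q)>5: print(n,len(q),np.median(q,0).round(1))
E
```

```text
[693.6 -18.7  60.1] [7.4 0.1 0.1] seat z 181.57601606977934
t 19.45 dist 3.3 ang 0.5 rows 2 q [-0.34 -0.43 -0.75  0.61  0.26 -0.33] F [ 0.  -0.2 -1. ] op 22.4 p [684.7 -20.5 125.5]
[[15,[-0.5,-1.1,1.1],[-0.0,-0.2,0.1]],[15,[-0.5,-1.1,1.1],[-0.0,-0.2,0.1]]]
scene 70 [ 6.8 14.2 22.6]
side 45 [ 6.2 15.2 22.8]
```

Call:
carry_out:
  deltas:
    - [15,[0,-1.5,2],[0,0,0]]
    - [15,[0,0,0],[0,0,0]]
    - [30,[0,0,0],[0,0,0]]
    - [38,[0,0,0],[0,0,0]]
    - [38,[0,0,0],[0,0,0]]
    - [38,[0,0,0],[0,0,0]]

```text
time: 20.15
ee_pos: [687.0, -20.9, 127.3]
tool_rot: [0.639, 0.692, 0.247, 0.23]
ft_force: [-0.1, -0.0, -0.3]
opening: 37.7
```

```bash
python3 - <<'E'
from h import *
st=state();print(st['time'],st['ee_pos'],st['opening'],st['ft_force'])
ims=[]
for n in('scene','side'):
    k=cam(n);im,D=snapshot(n);P=cloud(k,D).reshape(-1,3);Q=P[D.ravel()>0]
    L=Ro.from_euler('z',7.8,degrees=True).inv().apply(Q-[693,-20,58])
    q=L[(abs(L[:,0])<30)&(abs(L[:,1])<15)&(L[:,2]>115)&(L[:,2]<136)]
    if len(q)>5: print(n,'roof',len(q),np.median(q,0).round(1),q.min(0).round(1),q.max(0).round(1))
    ims.append(cv2.resize(im[130:250,330:450],(400,400),interpolation=cv2.INTER_CUBIC))
cv2.imwrite('pics/c11.png',np.hstack(ims))
E
```

```text
20.15 [686.9898166  -20.92063029 127.3212229 ] 37.69630528710689 [-0.06677519 -0.04480238 -0.32256684]
scene roof 150 [ -5.4  -1.9 125.3] [-26.2 -14.5 115.1] [ 24.1  12.7 132.4]
side roof 105 [ -5.8  -4.5 125.1] [-25.6 -14.2 115.1] [ 22.5  13.2 131.6]
```

View pics/c11.png

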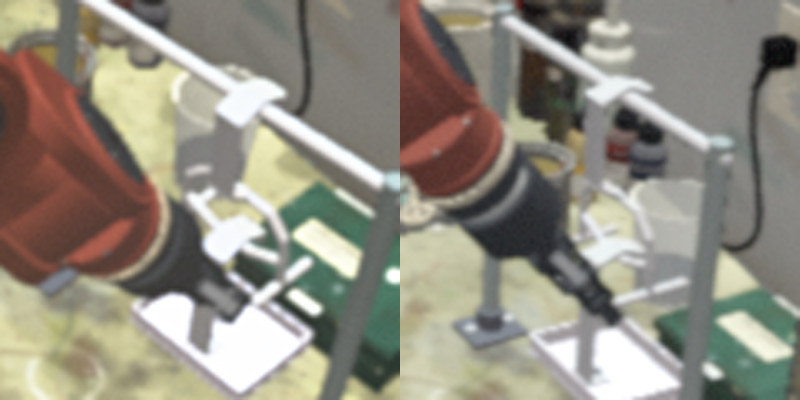

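Call:
carry_out:
  deltas:
    - [38,[0,0,-5],[0,0,0]]
    - [38,[0,0,-10],[0,0,0]]
    - [38,[0,0,-15],[0,0,0]]
    - [38,[0,0,-20],[0,0,0]]
    - [38,[0,0,-25],[0,0,0]]
    - [38,[0,-15,-25],[0,0,0]]
    - [38,[0,-20,-15],[0,0,0]]
    - [38,[0,0,0],[0,0,0]]
    - [38,[0,0,0],[0,0,0]]
    - [38,[0,0,0],[0,0,0]]

```text
time: 21.25
ee_pos: [588.2, -29.3, 197.2]
tool_rot: [0.639, 0.693, 0.245, 0.225]
ft_force: [0.1, -0.2, 0.6]
opening: 37.8
```

Call:
carry_out:
  deltas:
    - [38,[0,0,0],[0,0,0]]
    - [38,[0,0,0],[0,0,0]]
    - [38,[0,0,0],[0,0,0]]
    - [38,[0,0,0],[0,0,0]]
    - [38,[0,0,0],[0,0,0]]
    - [38,[0,0,0],[0,0,0]]
    - [38,[0,0,0],[0,0,0]]
    - [38,[0,0,0],[0,0,0]]
    - [38,[0,0,0],[0,0,0]]
    - [38,[0,0,0],[0,0,0]]

```text
time: 22.25
ee_pos: [590.0, -28.9, 200.8]
tool_rot: [0.638, 0.693, 0.246, 0.227]
ft_force: [0.5, 0.5, 0.2]
opening: 37.9
```

```bash
python3 - <<'E'
from h import *
st=state();print(st['time'],st['ee_pos'],st['ft_force'])
ims=[]
for i in range(3):
  for n in('scene','side'):
    k=cam(n);im,D=snapshot(n);P=cloud(k,D).reshape(-1,3);Q=P[D.ravel()>0]
    L=Ro.from_euler('z',7.8,degrees=True).inv().apply(Q-[693,-20,58])
    q=L[(abs(L[:,0])<30)&(abs(L[:,1])<15)&(L[:,2]>115)&(L[:,2]<136)]
    s=L[(abs(L[:,0]+22)<15)&(abs(L[:,1])<16)&(L[:,2]>30)&(L[:,2]<110)]
    M=Ro.from_euler('z',7.8,degrees=True).inv().apply(Q-[686,-22,163]);b=M[(abs(M[:,0]+22)<14)&(abs(M[:,1])<14)&(M[:,2]>88)&(M[:,2]<140)]
    f=lambda q:np.polyfit(q[:,2],q[:,0],1).round(3) if len(q)>5 else None
    print(n,'roof',len(q),np.median(q,0).round(1),q[:,2].max().round(1),'tray lean',f(s),'hanger lean',f(b))
    if i==2: ims.append(cv2.resize(im[120:260,320:460],(400,400),interpolation=cv2.INTER_CUBIC))
cv2.imwrite('pics/c12.png',np.hstack(ims))
E
```

```text
22.25 [590.04928927 -28.90789261 200.76730089] [0.46148449 0.4898971  0.22660748]
scene roof 156 [ -8.5  -1.5 125.5] 133.5 tray lean [-1.0000e-03 -2.6334e+01] hanger lean [ -0.025 -19.222]
side roof 108 [ -9.8  -3.6 124.6] 131.7 tray lean [ -0.    -26.221] hanger lean [ -0.045 -16.672]
scene roof 158 [ -9.6  -0.9 125.1] 133.6 tray lean [-2.0000e-03 -2.6469e+01] hanger lean [ -0.045 -17.074]
side roof 111 [-10.   -3.6 124.8] 131.7 tray lean [-1.0000e-02 -2.5514e+01] hanger lean [ -0.03  -18.471]
scene roof 159 [ -9.1  -1.7 125.4] 132.4 tray lean [ 5.000e-03 -2.673e+01] hanger lean [ -0.042 -17.204]
side roof 110 [ -9.7  -3.5 124.8] 131.7 tray lean [-5.0000e-03 -2.6045e+01] hanger lean [ -0.027 -18.796]
```

View pics/c12.png

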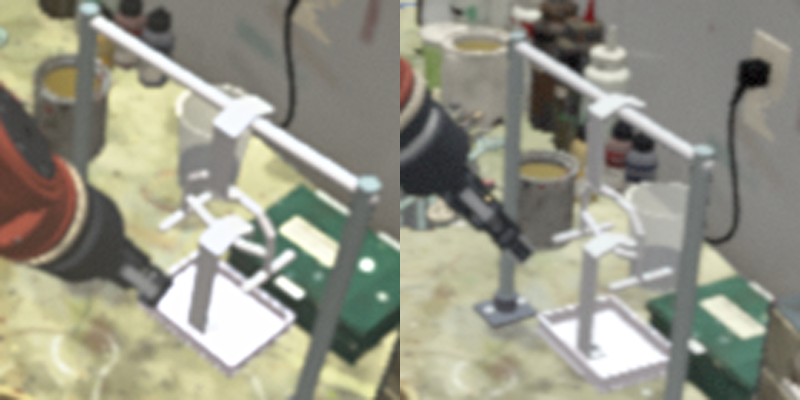

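Tray and hanger hang one below the other, still, and clear of the gripper. I'll let them settle a little longer, then hand in.

Call:
carry_out:
  deltas:
    - [38,[0,0,-10],[0,0,0]]
    - [38,[0,0,0],[0,0,0]]
    - [38,[0,0,0],[0,0,0]]
    - [38,[0,0,0],[0,0,0]]
    - [38,[0,0,0],[0,0,0]]
    - [38,[0,0,0],[0,0,0]]
    - [38,[0,0,0],[0,0,0]]
    - [38,[0,0,0],[0,0,0]]
    - [38,[0,0,0],[0,0,0]]
    - [38,[0,0,0],[0,0,0]]

```text
time: 23.55
ee_pos: [587.8, -30.4, 210.1]
tool_rot: [0.638, 0.694, 0.245, 0.226]
ft_force: [-0.3, 0.9, 0.4]
opening: 37.6
```

```bash
python3 -c "
from cell import *
print(state()['time'],sign_off())"
```

```text
the job is handed in; nothing more can be done
23.55 None
```

I hung the hanger on the rail and let go, and it hung there by itself. I then hooked the tray onto the loop's bottom bar, released it, backed the arm away, and handed the job in at 23.6 s.

**Last checks:** in the scene and side views both parts were let go and at rest. The hanger leaned about 2° and the tray about 0°. The tray's floor was roughly 58 mm above the bench and clear of the rail.

**What went wrong on the way:**
- The finger tips landed on the rail at the first attempt to lower the hanger. I backed off 13 mm and lowered it again.
- The first grip on the tray was off-centre and shifted it about 6 mm, so I gripped it again.
- I set the tray down once nearer the rail and regripped it at a steeper tilt, because the arm could not reach that tilt where the tray first lay.
- The first lift of the hanger went backwards as well as up because of a sign error of mine. I saw no sign that it touched anything.

**Not checked:** I did not measure the tape roll, brush, mallet and marker again at the end. No move was meant to touch them.

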